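Top up the fuming chest and seal its hatch

ROBOT

A 6-joint arm with a two-finger parallel gripper is mounted at the origin on a cart in front of the work surface, level with it; the furniture and walls round the work are solid. World frame = base frame: x ahead of the robot, y to its left, z up, the work surface at z = 0. Lengths are in m, angles in rad, forces in N, time in s.
With the tool pointing down it reaches from about 0.375 to 0.9 m from the base axis. Payload 3.1 kg.
Tool frame: the origin (TCP) lies at the very end of the fingers, on their centre line; the grasp point (between the pads) lies 19 mm behind it (manip.grasp_offset is the distance from the TCP to the grasp point, in m); x points along the fingers, z is the direction in which the jaws open and shut, and the axes are right-handed (so a half turn about x gives the same grasp; the last joint's range is limited). The gripper opens to 85 mm and grips with 20 to 120 N. Pads are 22 mm wide; open, the fingers measure 114 mm over their backs; the gripper's body (76 mm by 85 mm) begins 54 mm behind the grasp point. The pads swing forward as they close: fully open they stand 13 mm farther back than shut.
Start: joints at [1.083, 0.527, 1.433, -0, 1.181, -0.178], TCP at [0.191, 0.595, 0.231] pointing down, gripper open.
Joint ranges: [-3.08, 3.08], [-0.75, 2.2], [0.22, 2.44], [-1.43, 4.57], [0, 2.65], [-2.85, 2.85]. Speed limits (rad/s): [2.79, 2.79, 3.14, 3.14, 3.14, 3.14].

INTERFACE

Orientations are given as a unit quaternion [x, y, z, w].
In Python, from station import manip gives the robot as it stands.
- The arm moves only by the tool send_rows, never from a script. Its argument "steps" is a list that holds one entry, the list of rows, each a list of 5 numbers: the closure, from 0 (fully open) to 1 (shut), then the shift along the world's x, y, z in m, then the turn about the world's z in rad. A call has 1 to 8 rows; each row is the pose to reach, as a shift and turn from the pose commanded when the call began; what a row does not reach only later rows make up. A row lasts 1/8 s, in which the tool goes at most 62.5 mm and 10.7 degrees, less where a joint would pass 70% of its speed; a pose out of reach is approached as far as the arm can. A call with a gripper value outside its range is refused whole. The fingers move at their own pace and stop on an object; "grip_force" is the grip in N (left out, the last holds). Time passes only in rows, so rows that repeat a pose let the fingers close. It gives the time, the measured TCP pose, the force and the opening at its end, in the units of the state.
- manip.sense(): the state, without advancing time (a new reading comes with each control period).
- manip.snapshot(name): name is "scene" or "side" or "wrist"; returns the picture (420x560x3 uint8, red, green, blue); there is no depth.
- manip.camera_params(name): a dict with "fx", "fy", "cx", "cy" (pixels), "T" (4x4, takes a point from camera to world coordinates); the wrist camera has in their place "tool_from_camera" (4x4, takes a point from camera to tool coordinates, whose origin is the TCP and whose axes are the tool frame's). Camera axes: x right, y down, z forward; pixel columns grow to the right and rows downward; lengths in m; the calibration is good to about 2 mm. The wrist camera is an equidistant fisheye: a pixel r from the principal point sees the ray r / f radians off the axis. A picture is of the moment at which its call begins: read the wrist's pose just before it. camera_params takes no time and is no camera call.
- manip.sign_off(): hands the job in, once; it reports no verdict.
The state is a dict: "t": time; "q": joint angles; "qd": joint speeds; "tau": joint torques, N m; "tcp_pos": TCP position; "tool_rot": TCP orientation; "force": force on the tool from outside, world axes, zero at the start; "ft_torque": the same for the moment, N m; "finger_gap": opening from 0.0 (shut) to 1.0 (fully open).
Only numpy, scipy, OpenCV 4.12 (cv2) and the standard library are available. Lean on these libraries where they do the work, as an engineer would, in place of code of your own. Each camera call takes 0.05 s, during which the arm holds its last target.

TASK

The fuming chest beside the boxes is only part loaded. Turn its T-handle back, open the hatch all the way and stand one of the spare oval boxes from the stand flat in every empty cell of the rack, leaving the boxes already there in their cells and any boxes left over on the stand. Then shut the hatch and turn the T-handle clockwise until it has drawn the hatch fully down on its gasket; do not disturb the glue bottle or the cork block.

Things in the scene. Friction and masses are not known exactly. Their poses are not given: they have to be found in the camera images.
- chest: fuming chest: shallow grey steel enclosure on its back, 316 (x) x 234 (y) mm, origin under its centre. Tub 58 mm high, walls 4 mm, gasket on the rim to 68 mm; face of the shut hatch at 90 mm. Hinge on its -y side (away from the robot), T-handle near its +y edge. Rails 8 mm (sides) and 12 mm (ends) high mark 6 cells (3 along x, 2 along y). A steel keeper at the middle of the +y wall stands 81 mm high and 20 mm in from it
- hatch_hinge (a point): middle of the hatch's hinge line, which runs along the chest's x axis 62 mm above its underside; fixed to the chest, axes as the chest's (x roughly to the robot's left, y back towards the robot)
- hatch (a joint): hatch angle, rad: 0 drawn tight on the gasket, about 0.018 resting on it unlatched, 1.62 fully open at its stop, upright. Friction hinge: it stays where it is left; about 8 N at the T-handle lifts it. The hatch is 234 mm from hinge side to front edge and 28 mm thick with its folded edge
- latch (a joint): T-handle angle, rad: 0 released (bar parallel to the hinge), 1.5 fully tightened (stops at both ends); grows clockwise seen from above. Its cam is under the keeper from about 0.4 and has the hatch fully down from 1.1 on, where it is flat and holds; stiff, so it stays as set, but takes under 0.7 N m. The hatch can be opened or shut only with the handle below 0.2
- latch_bar (a point): centre of the T-handle's round bar: 16 mm in diameter, 116 mm long along this point's x, on a 14 mm stem 48 mm off the hatch's face (z). It lies 204 mm along the hatch from the hinge line (34 mm short of its front edge) and 76 mm out from it. An upright gripper can pinch one arm of the bar beside the stem (32 mm out) with the bar parallel to the hinge and swing the hatch: the round bar turns in the fingers
- cell_1 (a point): centre of a cell's floor in the chest (at x -94, y -56 mm in the chest's frame), same axes as the chest; a box stands in it with its length along the chest's y axis, 5 mm of play at the ends and 6 mm at the sides
- cell_2 (a point): centre of a cell's floor in the chest (at x +0, y -56 mm in the chest's frame), same axes as the chest; a box stands in it with its length along the chest's y axis, 5 mm of play at the ends and 6 mm at the sides
- cell_3 (a point): centre of a cell's floor in the chest (at x +94, y -56 mm in the chest's frame), same axes as the chest; a box stands in it with its length along the chest's y axis, 5 mm of play at the ends and 6 mm at the sides
- cell_4 (a point): centre of a cell's floor in the chest (at x -94, y +44 mm in the chest's frame), same axes as the chest; a box stands in it with its length along the chest's y axis, 5 mm of play at the ends and 6 mm at the sides
- cell_5 (a point): centre of a cell's floor in the chest (at x +0, y +44 mm in the chest's frame), same axes as the chest; a box stands in it with its length along the chest's y axis, 5 mm of play at the ends and 6 mm at the sides
- cell_6 (a point): centre of a cell's floor in the chest (at x +94, y +44 mm in the chest's frame), same axes as the chest; a box stands in it with its length along the chest's y axis, 5 mm of play at the ends and 6 mm at the sides
- packed_1_mid (a point): box that already stands in cell_1 at the start (None: that cell starts empty): small closed oval bent-wood box, 86 mm long (its y axis), 64 mm wide (x axis), 42 mm tall, about 80 g; this point is its centre, half-way up, z up
- packed_2_mid (a point): box that already stands in cell_2 at the start (None: that cell starts empty): small closed oval bent-wood box, 86 mm long (its y axis), 64 mm wide (x axis), 42 mm tall, about 80 g; this point is its centre, half-way up, z up
- packed_3_mid (a point): box that already stands in cell_3 at the start (None: that cell starts empty): small closed oval bent-wood box, 86 mm long (its y axis), 64 mm wide (x axis), 42 mm tall, about 80 g; this point is its centre, half-way up, z up
- packed_4_mid (a point): box that already stands in cell_4 at the start (None: that cell starts empty): small closed oval bent-wood box, 86 mm long (its y axis), 64 mm wide (x axis), 42 mm tall, about 80 g; this point is its centre, half-way up, z up
- packed_5_mid (a point): box that already stands in cell_5 at the start (None: that cell starts empty): small closed oval bent-wood box, 86 mm long (its y axis), 64 mm wide (x axis), 42 mm tall, about 80 g; this point is its centre, half-way up, z up
- packed_6_mid (a point): box that already stands in cell_6 at the start (None: that cell starts empty): small closed oval bent-wood box, 86 mm long (its y axis), 64 mm wide (x axis), 42 mm tall, about 80 g; this point is its centre, half-way up, z up
- spare_1_mid (a point): spare box that stands on the stand at the left of the chest at the start: small closed oval bent-wood box, 86 mm long (its y axis), 64 mm wide (x axis), 42 mm tall, about 80 g; this point is its centre, half-way up, z up
- spare_2_mid (a point): spare box that stands on the stand at the left of the chest at the start: small closed oval bent-wood box, 86 mm long (its y axis), 64 mm wide (x axis), 42 mm tall, about 80 g; this point is its centre, half-way up, z up
- spare_3_mid (a point): spare box that stands on the stand at the left of the chest at the start: small closed oval bent-wood box, 86 mm long (its y axis), 64 mm wide (x axis), 42 mm tall, about 80 g; this point is its centre, half-way up, z up
- spare_4_mid (a point): spare box that stands on the stand at the left of the chest at the start: small closed oval bent-wood box, 86 mm long (its y axis), 64 mm wide (x axis), 42 mm tall, about 80 g; this point is its centre, half-way up, z up
- spare_5_mid (a point): spare box that stands on the stand at the left of the chest at the start: small closed oval bent-wood box, 86 mm long (its y axis), 64 mm wide (x axis), 42 mm tall, about 80 g; this point is its centre, half-way up, z up
- glue_mid (a point): bystander: squeeze bottle of wood glue, 55 mm in diameter, 160 mm tall; this point is half-way up, z up
- cork_mid (a point): bystander: cork sanding block, 42 x 68 x 30 mm; this point is its centre, z up

How it is judged:
On the way, in this order (a step that is already met when the one before it is completed fails the run):
1. the latch is released and the hatch stands open (beyond 1.3 rad) (value of joint hatch above 1.3 rad), for 0.2 s.
2. with the hatch still open, one box stands flat in every cell (value of joint hatch above 1.3 rad and ((horizontal distance between packed_1_mid and cell_1 below 0.015 m and z of packed_1_mid in the frame of chest below 0.036 m and angle between packed_1_mid's own z axis and vertical below 0.15 rad) or (horizontal distance between spare_1_mid and cell_1 below 0.015 m and z of spare_1_mid in the frame of chest below 0.036 m and angle between spare_1_mid's own z axis and vertical below 0.15 rad) or (horizontal distance between spare_2_mid and cell_1 below 0.015 m and z of spare_2_mid in the frame of chest below 0.036 m and angle between spare_2_mid's own z axis and vertical below 0.15 rad) or (horizontal distance between spare_3_mid and cell_1 below 0.015 m and z of spare_3_mid in the frame of chest below 0.036 m and angle between spare_3_mid's own z axis and vertical below 0.15 rad) or (horizontal distance between spare_4_mid and cell_1 below 0.015 m and z of spare_4_mid in the frame of chest below 0.036 m and angle between spare_4_mid's own z axis and vertical below 0.15 rad) or (horizontal distance between spare_5_mid and cell_1 below 0.015 m and z of spare_5_mid in the frame of chest below 0.036 m and angle between spare_5_mid's own z axis and vertical below 0.15 rad)) and ((horizontal distance between packed_2_mid and cell_2 below 0.015 m and z of packed_2_mid in the frame of chest below 0.036 m and angle between packed_2_mid's own z axis and vertical below 0.15 rad) or (horizontal distance between spare_1_mid and cell_2 below 0.015 m and z of spare_1_mid in the frame of chest below 0.036 m and angle between spare_1_mid's own z axis and vertical below 0.15 rad) or (horizontal distance between spare_2_mid and cell_2 below 0.015 m and z of spare_2_mid in the frame of chest below 0.036 m and angle between spare_2_mid's own z axis and vertical below 0.15 rad) or (horizontal distance between spare_3_mid and cell_2 below 0.015 m and z of spare_3_mid in the frame of chest below 0.036 m and angle between spare_3_mid's own z axis and vertical below 0.15 rad) or (horizontal distance between spare_4_mid and cell_2 below 0.015 m and z of spare_4_mid in the frame of chest below 0.036 m and angle between spare_4_mid's own z axis and vertical below 0.15 rad) or (horizontal distance between spare_5_mid and cell_2 below 0.015 m and z of spare_5_mid in the frame of chest below 0.036 m and angle between spare_5_mid's own z axis and vertical below 0.15 rad)) and ((horizontal distance between packed_3_mid and cell_3 below 0.015 m and z of packed_3_mid in the frame of chest below 0.036 m and angle between packed_3_mid's own z axis and vertical below 0.15 rad) or (horizontal distance between spare_1_mid and cell_3 below 0.015 m and z of spare_1_mid in the frame of chest below 0.036 m and angle between spare_1_mid's own z axis and vertical below 0.15 rad) or (horizontal distance between spare_2_mid and cell_3 below 0.015 m and z of spare_2_mid in the frame of chest below 0.036 m and angle between spare_2_mid's own z axis and vertical below 0.15 rad) or (horizontal distance between spare_3_mid and cell_3 below 0.015 m and z of spare_3_mid in the frame of chest below 0.036 m and angle between spare_3_mid's own z axis and vertical below 0.15 rad) or (horizontal distance between spare_4_mid and cell_3 below 0.015 m and z of spare_4_mid in the frame of chest below 0.036 m and angle between spare_4_mid's own z axis and vertical below 0.15 rad) or (horizontal distance between spare_5_mid and cell_3 below 0.015 m and z of spare_5_mid in the frame of chest below 0.036 m and angle between spare_5_mid's own z axis and vertical below 0.15 rad)) and ((horizontal distance between packed_4_mid and cell_4 below 0.015 m and z of packed_4_mid in the frame of chest below 0.036 m and angle between packed_4_mid's own z axis and vertical below 0.15 rad) or (horizontal distance between spare_1_mid and cell_4 below 0.015 m and z of spare_1_mid in the frame of chest below 0.036 m and angle between spare_1_mid's own z axis and vertical below 0.15 rad) or (horizontal distance between spare_2_mid and cell_4 below 0.015 m and z of spare_2_mid in the frame of chest below 0.036 m and angle between spare_2_mid's own z axis and vertical below 0.15 rad) or (horizontal distance between spare_3_mid and cell_4 below 0.015 m and z of spare_3_mid in the frame of chest below 0.036 m and angle between spare_3_mid's own z axis and vertical below 0.15 rad) or (horizontal distance between spare_4_mid and cell_4 below 0.015 m and z of spare_4_mid in the frame of chest below 0.036 m and angle between spare_4_mid's own z axis and vertical below 0.15 rad) or (horizontal distance between spare_5_mid and cell_4 below 0.015 m and z of spare_5_mid in the frame of chest below 0.036 m and angle between spare_5_mid's own z axis and vertical below 0.15 rad)) and ((horizontal distance between packed_5_mid and cell_5 below 0.015 m and z of packed_5_mid in the frame of chest below 0.036 m and angle between packed_5_mid's own z axis and vertical below 0.15 rad) or (horizontal distance between spare_1_mid and cell_5 below 0.015 m and z of spare_1_mid in the frame of chest below 0.036 m and angle between spare_1_mid's own z axis and vertical below 0.15 rad) or (horizontal distance between spare_2_mid and cell_5 below 0.015 m and z of spare_2_mid in the frame of chest below 0.036 m and angle between spare_2_mid's own z axis and vertical below 0.15 rad) or (horizontal distance between spare_3_mid and cell_5 below 0.015 m and z of spare_3_mid in the frame of chest below 0.036 m and angle between spare_3_mid's own z axis and vertical below 0.15 rad) or (horizontal distance between spare_4_mid and cell_5 below 0.015 m and z of spare_4_mid in the frame of chest below 0.036 m and angle between spare_4_mid's own z axis and vertical below 0.15 rad) or (horizontal distance between spare_5_mid and cell_5 below 0.015 m and z of spare_5_mid in the frame of chest below 0.036 m and angle between spare_5_mid's own z axis and vertical below 0.15 rad)) and ((horizontal distance between packed_6_mid and cell_6 below 0.015 m and z of packed_6_mid in the frame of chest below 0.036 m and angle between packed_6_mid's own z axis and vertical below 0.15 rad) or (horizontal distance between spare_1_mid and cell_6 below 0.015 m and z of spare_1_mid in the frame of chest below 0.036 m and angle between spare_1_mid's own z axis and vertical below 0.15 rad) or (horizontal distance between spare_2_mid and cell_6 below 0.015 m and z of spare_2_mid in the frame of chest below 0.036 m and angle between spare_2_mid's own z axis and vertical below 0.15 rad) or (horizontal distance between spare_3_mid and cell_6 below 0.015 m and z of spare_3_mid in the frame of chest below 0.036 m and angle between spare_3_mid's own z axis and vertical below 0.15 rad) or (horizontal distance between spare_4_mid and cell_6 below 0.015 m and z of spare_4_mid in the frame of chest below 0.036 m and angle between spare_4_mid's own z axis and vertical below 0.15 rad) or (horizontal distance between spare_5_mid and cell_6 below 0.015 m and z of spare_5_mid in the frame of chest below 0.036 m and angle between spare_5_mid's own z axis and vertical below 0.15 rad))), for 0.3 s.
At the end, for the whole second after the job is handed in: one box stands flat in every cell, centred within 15 mm (packed boxes still in their own cells); left-over spares rest on the stand; the hatch is within 0.008 rad of fully tight and the T-handle beyond 1.1 rad (((horizontal distance between packed_1_mid and cell_1 below 0.015 m and z of packed_1_mid in the frame of chest below 0.036 m and angle between packed_1_mid's own z axis and vertical below 0.15 rad) or (horizontal distance between spare_1_mid and cell_1 below 0.015 m and z of spare_1_mid in the frame of chest below 0.036 m and angle between spare_1_mid's own z axis and vertical below 0.15 rad) or (horizontal distance between spare_2_mid and cell_1 below 0.015 m and z of spare_2_mid in the frame of chest below 0.036 m and angle between spare_2_mid's own z axis and vertical below 0.15 rad) or (horizontal distance between spare_3_mid and cell_1 below 0.015 m and z of spare_3_mid in the frame of chest below 0.036 m and angle between spare_3_mid's own z axis and vertical below 0.15 rad) or (horizontal distance between spare_4_mid and cell_1 below 0.015 m and z of spare_4_mid in the frame of chest below 0.036 m and angle between spare_4_mid's own z axis and vertical below 0.15 rad) or (horizontal distance between spare_5_mid and cell_1 below 0.015 m and z of spare_5_mid in the frame of chest below 0.036 m and angle between spare_5_mid's own z axis and vertical below 0.15 rad)) and ((horizontal distance between packed_2_mid and cell_2 below 0.015 m and z of packed_2_mid in the frame of chest below 0.036 m and angle between packed_2_mid's own z axis and vertical below 0.15 rad) or (horizontal distance between spare_1_mid and cell_2 below 0.015 m and z of spare_1_mid in the frame of chest below 0.036 m and angle between spare_1_mid's own z axis and vertical below 0.15 rad) or (horizontal distance between spare_2_mid and cell_2 below 0.015 m and z of spare_2_mid in the frame of chest below 0.036 m and angle between spare_2_mid's own z axis and vertical below 0.15 rad) or (horizontal distance between spare_3_mid and cell_2 below 0.015 m and z of spare_3_mid in the frame of chest below 0.036 m and angle between spare_3_mid's own z axis and vertical below 0.15 rad) or (horizontal distance between spare_4_mid and cell_2 below 0.015 m and z of spare_4_mid in the frame of chest below 0.036 m and angle between spare_4_mid's own z axis and vertical below 0.15 rad) or (horizontal distance between spare_5_mid and cell_2 below 0.015 m and z of spare_5_mid in the frame of chest below 0.036 m and angle between spare_5_mid's own z axis and vertical below 0.15 rad)) and ((horizontal distance between packed_3_mid and cell_3 below 0.015 m and z of packed_3_mid in the frame of chest below 0.036 m and angle between packed_3_mid's own z axis and vertical below 0.15 rad) or (horizontal distance between spare_1_mid and cell_3 below 0.015 m and z of spare_1_mid in the frame of chest below 0.036 m and angle between spare_1_mid's own z axis and vertical below 0.15 rad) or (horizontal distance between spare_2_mid and cell_3 below 0.015 m and z of spare_2_mid in the frame of chest below 0.036 m and angle between spare_2_mid's own z axis and vertical below 0.15 rad) or (horizontal distance between spare_3_mid and cell_3 below 0.015 m and z of spare_3_mid in the frame of chest below 0.036 m and angle between spare_3_mid's own z axis and vertical below 0.15 rad) or (horizontal distance between spare_4_mid and cell_3 below 0.015 m and z of spare_4_mid in the frame of chest below 0.036 m and angle between spare_4_mid's own z axis and vertical below 0.15 rad) or (horizontal distance between spare_5_mid and cell_3 below 0.015 m and z of spare_5_mid in the frame of chest below 0.036 m and angle between spare_5_mid's own z axis and vertical below 0.15 rad)) and ((horizontal distance between packed_4_mid and cell_4 below 0.015 m and z of packed_4_mid in the frame of chest below 0.036 m and angle between packed_4_mid's own z axis and vertical below 0.15 rad) or (horizontal distance between spare_1_mid and cell_4 below 0.015 m and z of spare_1_mid in the frame of chest below 0.036 m and angle between spare_1_mid's own z axis and vertical below 0.15 rad) or (horizontal distance between spare_2_mid and cell_4 below 0.015 m and z of spare_2_mid in the frame of chest below 0.036 m and angle between spare_2_mid's own z axis and vertical below 0.15 rad) or (horizontal distance between spare_3_mid and cell_4 below 0.015 m and z of spare_3_mid in the frame of chest below 0.036 m and angle between spare_3_mid's own z axis and vertical below 0.15 rad) or (horizontal distance between spare_4_mid and cell_4 below 0.015 m and z of spare_4_mid in the frame of chest below 0.036 m and angle between spare_4_mid's own z axis and vertical below 0.15 rad) or (horizontal distance between spare_5_mid and cell_4 below 0.015 m and z of spare_5_mid in the frame of chest below 0.036 m and angle between spare_5_mid's own z axis and vertical below 0.15 rad)) and ((horizontal distance between packed_5_mid and cell_5 below 0.015 m and z of packed_5_mid in the frame of chest below 0.036 m and angle between packed_5_mid's own z axis and vertical below 0.15 rad) or (horizontal distance between spare_1_mid and cell_5 below 0.015 m and z of spare_1_mid in the frame of chest below 0.036 m and angle between spare_1_mid's own z axis and vertical below 0.15 rad) or (horizontal distance between spare_2_mid and cell_5 below 0.015 m and z of spare_2_mid in the frame of chest below 0.036 m and angle between spare_2_mid's own z axis and vertical below 0.15 rad) or (horizontal distance between spare_3_mid and cell_5 below 0.015 m and z of spare_3_mid in the frame of chest below 0.036 m and angle between spare_3_mid's own z axis and vertical below 0.15 rad) or (horizontal distance between spare_4_mid and cell_5 below 0.015 m and z of spare_4_mid in the frame of chest below 0.036 m and angle between spare_4_mid's own z axis and vertical below 0.15 rad) or (horizontal distance between spare_5_mid and cell_5 below 0.015 m and z of spare_5_mid in the frame of chest below 0.036 m and angle between spare_5_mid's own z axis and vertical below 0.15 rad)) and ((horizontal distance between packed_6_mid and cell_6 below 0.015 m and z of packed_6_mid in the frame of chest below 0.036 m and angle between packed_6_mid's own z axis and vertical below 0.15 rad) or (horizontal distance between spare_1_mid and cell_6 below 0.015 m and z of spare_1_mid in the frame of chest below 0.036 m and angle between spare_1_mid's own z axis and vertical below 0.15 rad) or (horizontal distance between spare_2_mid and cell_6 below 0.015 m and z of spare_2_mid in the frame of chest below 0.036 m and angle between spare_2_mid's own z axis and vertical below 0.15 rad) or (horizontal distance between spare_3_mid and cell_6 below 0.015 m and z of spare_3_mid in the frame of chest below 0.036 m and angle between spare_3_mid's own z axis and vertical below 0.15 rad) or (horizontal distance between spare_4_mid and cell_6 below 0.015 m and z of spare_4_mid in the frame of chest below 0.036 m and angle between spare_4_mid's own z axis and vertical below 0.15 rad) or (horizontal distance between spare_5_mid and cell_6 below 0.015 m and z of spare_5_mid in the frame of chest below 0.036 m and angle between spare_5_mid's own z axis and vertical below 0.15 rad)) and horizontal distance between packed_1_mid and cell_1 below 0.015 m and z of each of packed_1_mid, packed_2_mid, packed_3_mid, packed_4_mid, packed_5_mid, packed_6_mid in the frame of chest below 0.036 m and angle between each of packed_1_mid, packed_2_mid, packed_3_mid, packed_4_mid, packed_5_mid, packed_6_mid's own z axis and vertical below 0.15 rad and horizontal distance between packed_2_mid and cell_2 below 0.015 m and horizontal distance between packed_3_mid and cell_3 below 0.015 m and horizontal distance between packed_4_mid and cell_4 below 0.015 m and horizontal distance between packed_5_mid and cell_5 below 0.015 m and horizontal distance between packed_6_mid and cell_6 below 0.015 m and value of joint hatch below 0.008 rad and value of joint latch above 1.1 rad and height (world z) of spare_1_mid between 0 and 0.05 m and height (world z) of spare_2_mid between 0 and 0.05 m and height (world z) of spare_3_mid between 0 and 0.05 m and height (world z) of spare_4_mid between 0 and 0.05 m and height (world z) of spare_5_mid between 0 and 0.05 m); the robot touches nothing.
It fails at once if the glue bottle or the cork block is pushed more than 3 cm or tipped (distance of any of glue_mid, cork_mid from where it was at the start of the episode above 0.03 m or angle between glue_mid's own z axis and vertical above 0.5 rad).
Of packed_1, packed_2, packed_3, packed_4, packed_5, packed_6 only 2 to 3 are there at a start; the rules pass over those that are not, and their reading is None.
At some moment in a run one of spare_3, spare_5 may be knocked a few centimetres aside while the robot is not near it.
Once in a run the grip may slacken for a moment while it holds something.
It also fails if it takes over 210 s, if anything falls off the work surface, if the arm or the gripper's body presses on something with over 40 N, if the wrist force passes 120 N, or if a joint passes its speed limit or range.

## Working session

There is one attempt and no reset: what is moved stays moved. The work goes in short steps, Python scripts to look and compute and a tool call to move; the robot and the scene stay as the last step left them, time stands still between calls to the robot, and variables do not carry over. Pictures are saved under pics/ and viewed, and the job is handed in when it is done.

Besides the shell and the picture viewer there is one more tool, called after "Request:" in YAML: its name, and indented under it one key for each argument. send_rows: Moves the arm, as the interface text tells. Its arguments: {"type":"object","properties":{"steps":{"type":"array","items":{"type":"array","items":{"type":"array","items":{"type":"number"}}}},"grip_force":{"type":"number"}},"required":["steps"]}

```bash
ls; mkdir -p pics; python3 - <<'E'
from station import manip
import cv2, numpy as np
s=manip.sense(); print(s)
for n in ["scene","side","wrist"]:
    im=manip.snapshot(n); cv2.imwrite(f"pics/{n}0.png",im[:,:,::-1])
    p=manip.camera_params(n); print(n,{k:np.round(v,4).tolist() if hasattr(v,'__len__') else v for k,v in p.items()})
E
```

```text
pics
{'t': 0.0, 'q': array([ 1.08249712e+00,  5.28455897e-01,  1.43389959e+00,  4.22784418e-06,
        1.18139288e+00, -1.78484546e-01]), 'qd': array([-0.00118952, -0.0004522 , -0.00231629, -0.001204  , -0.0014071 ,
       -0.00059425]), 'tau': array([ 2.08414560e-03, -4.42345369e+01, -1.78031981e+01, -1.08326515e-04,
        8.18435918e-03, -6.79947490e-06]), 'tcp_pos': array([0.19017354, 0.59461717, 0.23034079]), 'tool_rot': array([-0.41719959,  0.57184341,  0.4165363 ,  0.57047097]), 'force': array([-0.53808341, -0.84594041,  0.47899521]), 'ft_torque': array([ 0.04025013, -0.04127332,  0.01124281]), 'finger_gap': 0.9993922390647894}
scene {'fx': 442.72069321115316, 'fy': 442.72069321115316, 'cx': 280.77746213814555, 'cy': 214.40327283167332, 'T': [[0.7546, -0.4716, 0.4563, 0.0786], [-0.6561, -0.5523, 0.5143, -0.5475], [0.0094, -0.6875, -0.7261, 0.9821], [0.0, 0.0, 0.0, 1.0]]}
side {'fx': 481.91657165594484, 'fy': 481.91657165594484, 'cx': 286.01482839168443, 'cy': 202.1517828649716, 'T': [[0.811, -0.3992, 0.4277, 0.0867], [-0.5846, -0.5248, 0.6187, -0.7139], [-0.0225, -0.7518, -0.659, 0.9076], [0.0, 0.0, 0.0, 1.0]]}
wrist {'fx': 325.19226210127806, 'fy': 325.19226210127806, 'cx': 274.73620603029, 'cy': 211.31844119888137, 'tool_from_camera': [[0.0002, -0.2706, 0.9627, -0.1425], [0.0014, -0.9627, -0.2706, 0.0698], [1.0, 0.0014, 0.0002, -0.0], [0.0, 0.0, 0.0, 1.0]]}
```

View pics/scene0.png

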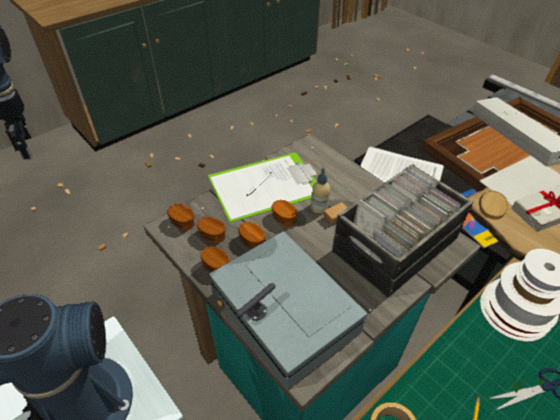

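View pics/side0.png

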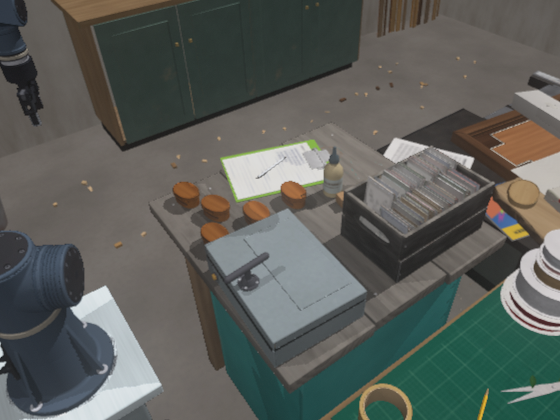

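View pics/wrist0.png

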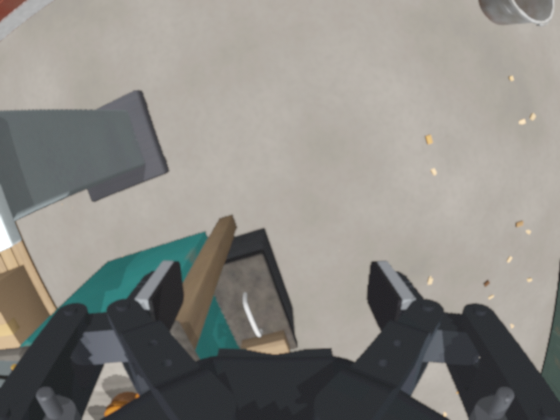

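```bash
cat > h.py <<'E'
from station import manip
import cv2, numpy as np
from scipy.spatial.transform import Rotation as R
def ray(name,u,v,pose=None):
    p=manip.camera_params(name)
    if name=="wrist":
        s=pose
        T=np.eye(4);T[:3,:3]=R.from_quat(s['tool_rot']).as_matrix();T[:3,3]=s['tcp_pos']
        T=T@np.array(p['tool_from_camera'])
        x=(u-p['cx'])/p['fx'];y=(v-p['cy'])/p['fy'];r=np.hypot(x,y)
        d=np.array([x/r*np.sin(r),y/r*np.sin(r),np.cos(r)]) if r>1e-9 else np.array([0,0,1.])
    else:
        T=np.array(p['T']); d=np.array([(u-p['cx'])/p['fx'],(v-p['cy'])/p['fy'],1.])
    return T[:3,3],T[:3,:3]@d
def px(name,u,v,z,pose=None):
    o,d=ray(name,u,v,pose); return o+d*(z-o[2])/d[2]
def proj(name,P,pose=None):
    P=np.asarray(P,float); p=manip.camera_params(name)
    if name=="wrist":
        s=pose;T=np.eye(4);T[:3,:3]=R.from_quat(s['tool_rot']).as_matrix();T[:3,3]=s['tcp_pos'];T=T@np.array(p['tool_from_camera'])
    else: T=np.array(p['T'])
    c=T[:3,:3].T@(P-T[:3,3])
    if name=="wrist":
        rr=np.hypot(c[0],c[1]);th=np.arctan2(rr,c[2]);k=th/max(rr,1e-12)
        return np.array([p['cx']+p['fx']*c[0]*k,p['cy']+p['fy']*c[1]*k])
    return np.array([p['cx']+p['fx']*c[0]/c[2],p['cy']+p['fy']*c[1]/c[2]])
def crop(src,box,f,out):
    im=cv2.imread(src);x0,y0,x1,y1=box
    cv2.imwrite(out,cv2.resize(im[y0:y1,x0:x1],None,fx=f,fy=f,interpolation=cv2.INTER_CUBIC))
def st():
    s=manip.sense();m=R.from_quat(s['tool_rot']).as_matrix()
    print('t',round(s['t'],3),'tcp',s['tcp_pos'].round(4),'x',m[:,0].round(3),'z',m[:,2].round(3),'F',s['force'].round(1),'gap',round(s['finger_gap'],3)); return s
E
python3 - <<'E'
from h import *
crop('pics/scene0.png',(150,140,430,350),2.85,'pics/sc0.png')
crop('pics/side0.png',(150,140,430,350),2.85,'pics/sd0.png')
E
```

```text
(no output)
```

View pics/sc0.png

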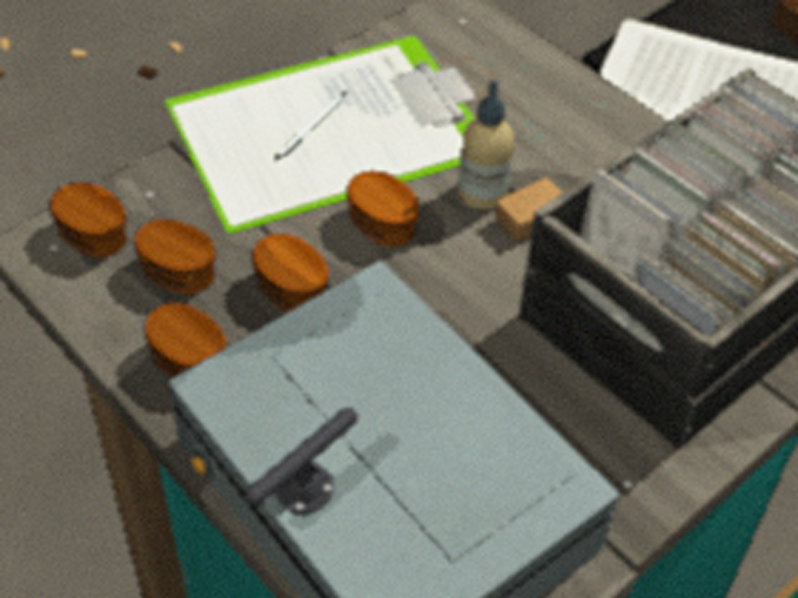

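View pics/sd0.png

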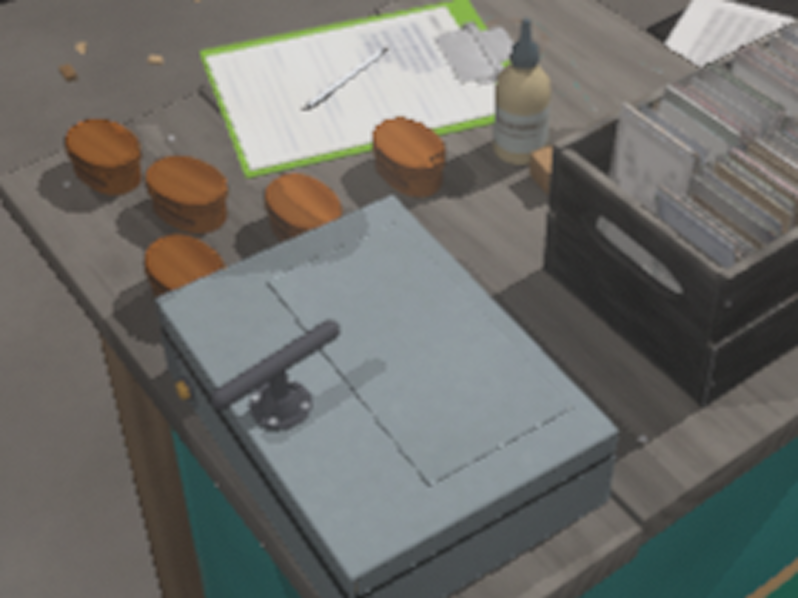

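```bash
python3 - <<'E'
from h import *
from scipy.optimize import least_squares
f=lambda u,v:(u/2.85+150,v/2.85+140)
sc=[f(172,382),f(382,264),f(615,494)]; sd=[f(160,297),f(393,198),f(613,437),f(357,585)]
for n,l in (('scene',sc),('side',sd)):
    P=[px(n,*a,0.09) for a in l]
    for a in P: print(n,a.round(4))
    print([np.linalg.norm(P[i+1]-P[i]).round(4) for i in range(len(P)-1)])
# bar ends z=0.138
for n,l in (('scene',[f(258,488),f(345,415)]),('side',[f(222,395),f(332,330)])):
    for a in l: print('bar',n,px(n,*a,0.138).round(4))
# boxes: top ellipse centres z=0.042
for n,l in (('scene',[f(87,210),f(175,247),f(185,335),f(291,263),f(383,200)]),('side',[f(104,147),f(187,184),f(184,263),f(303,202),f(408,147)])):
    for a in l: print('box',n,px(n,*a,0.042).round(4))
print('glue',px('scene',*f(484,200),0.0),px('side',*f(520,155),0.0))
E
```

```text
scene [0.3752 0.0445 0.09  ]
scene [0.6018 0.0281 0.09  ]
scene [ 0.5824 -0.2783  0.09  ]
[np.float64(0.2272), np.float64(0.307)]
side [0.3799 0.0458 0.09  ]
side [0.6047 0.0281 0.09  ]
side [ 0.5796 -0.2837  0.09  ]
side [ 0.3566 -0.2726  0.09  ]
[np.float64(0.2256), np.float64(0.3128), np.float64(0.2233)]
bar scene [ 0.3524 -0.1115  0.138 ]
bar scene [ 0.4456 -0.1038  0.138 ]
bar side [ 0.3513 -0.1126  0.138 ]
bar side [ 0.4503 -0.108   0.138 ]
box scene [0.4486 0.3107 0.042 ]
box scene [0.4878 0.2102 0.042 ]
box scene [0.4313 0.1129 0.042 ]
box scene [0.5625 0.1185 0.042 ]
box scene [0.6887 0.1244 0.042 ]
box side [0.4517 0.3052 0.042 ]
box side [0.49   0.2069 0.042 ]
box side [0.4347 0.1147 0.042 ]
box side [0.5645 0.1182 0.042 ]
box side [0.6906 0.1231 0.042 ]
glue [0.79918417 0.0834002  0.        ] [0.80310515 0.08435665 0.        ]
```

```bash
python3 - <<'E'
from h import *
st()
f=lambda u,v:(u/2.85+150,v/2.85+140)
for a in [(525,300),(680,440)]: print(px('scene',*f(*a),0.0).round(3))
E
```

```text
t 0.15 tcp [0.1903 0.5948 0.2305] x [-0.001 -0.001 -1.   ] z [ 0.305  0.952 -0.002] F [-0.4  0.4  0.9] gap 1.001
[ 0.732 -0.044  0.   ]
[ 0.721 -0.252  0.   ]
```

Request:
send_rows:
  steps:
    - [[0,0.03,-0.045,0.01,-0.17],[0,0.06,-0.09,0.02,-0.34],[0,0.085,-0.14,0.03,-0.51],[0,0.11,-0.19,0.04,-0.68],[0,0.135,-0.24,0.05,-0.85],[0,0.16,-0.29,0.06,-1.02],[0,0.185,-0.34,0.07,-1.19],[0,0.21,-0.395,0.07,-1.36]]

```text
t: 1.15
tcp_pos: [0.4016, 0.1988, 0.3021]
tool_rot: [0.037, 0.705, -0.036, 0.707]
force: [1.3, -0.0, -0.6]
finger_gap: 0.999
```

Request:
send_rows:
  steps:
    - [[0,0.0,-0.04,0.0,-0.17],[0,0.0,-0.09,0.0,-0.34],[0,0.0,-0.14,0.0,-0.51],[0,0.0,-0.19,0.0,-0.68],[0,0.0,-0.24,0.0,-0.85],[0,0.0,-0.28,0.0,-1.02],[0,0.0,-0.31,0.0,-1.19],[0,0.0,-0.31,0.0,-1.36]]

```text
t: 2.15
tcp_pos: [0.4006, -0.1119, 0.3012]
tool_rot: [0.474, 0.525, -0.474, 0.525]
force: [-0.3, -0.4, 0.4]
finger_gap: 1.002
```

```bash
python3 - <<'E'
from h import *
s=st()
im=manip.snapshot('wrist'); cv2.imwrite('pics/w1.png',im[:,:,::-1])
im=manip.snapshot('scene'); cv2.imwrite('pics/s1.png',im[:,:,::-1])
print(s['q'].round(3))
E
```

```text
t 2.15 tcp [ 0.4006 -0.1119  0.3012] x [ 0.    -0.001 -1.   ] z [ 0.102 -0.995  0.001] F [-0.3 -0.4  0.4] gap 1.002
[-0.542  0.145  1.828 -0.     1.169  0.926]
```

View pics/w1.png

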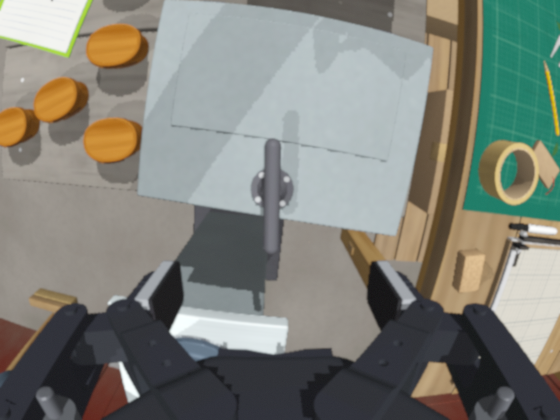

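```bash
python3 - <<'E'
from h import *
s=manip.sense()
a=px('wrist',272,139,.14,s);b=px('wrist',271,253,.14,s);print(a,b,(a+b)/2,np.linalg.norm(a-b),np.degrees(np.arctan2(*(a-b)[[1,0]])))
for c in [(162,1),(432,45),(398,235),(138,195)]: print(px('wrist',*c,.09,s).round(4))
for c in [(112,46),(61,100),(12,127),(112,140)]: print(px('wrist',*c,.042,s).round(4))
E
```

```text
[ 0.45113665 -0.10151954  0.14      ] [ 0.33821234 -0.11296389  0.14      ] [ 0.3946745  -0.10724172  0.14      ] 0.1135027404917037 5.786901521240173
[0.6001 0.0413 0.09  ]
[ 0.5878 -0.2723  0.09  ]
[ 0.3552 -0.2656  0.09  ]
[0.37   0.0498 0.09  ]
[0.5569 0.125  0.042 ]
[0.4836 0.2041 0.042 ]
[0.4449 0.3087 0.042 ]
[0.4288 0.1123 0.042 ]
```

Request:
send_rows:
  steps:
    - [[0,-0.006,0.004,-0.05,0],[0.2,-0.006,0.004,-0.1,0],[0.4,-0.006,0.004,-0.15,0],[0.5,-0.006,0.004,-0.17,0],[0.5,-0.006,0.004,-0.182,0],[0.5,-0.006,0.004,-0.182,0]]
  grip_force: 80

```text
t: 3.0
tcp_pos: [0.3945, -0.1055, 0.119]
tool_rot: [0.471, 0.528, -0.471, 0.527]
force: [0.4, 0.5, -0.1]
finger_gap: 0.5
```

```bash
python3 - <<'E'
from h import *
s=st()
im=manip.snapshot('wrist'); cv2.imwrite('pics/w2.png',im[:,:,::-1])
im=manip.snapshot('side'); cv2.imwrite('pics/d2.png',im[:,:,::-1])
E
```

```text
t 3.0 tcp [ 0.3945 -0.1055  0.119 ] x [-0.001  0.    -1.   ] z [ 0.113 -0.994 -0.001] F [ 0.4  0.5 -0.1] gap 0.5
```

View pics/w2.png

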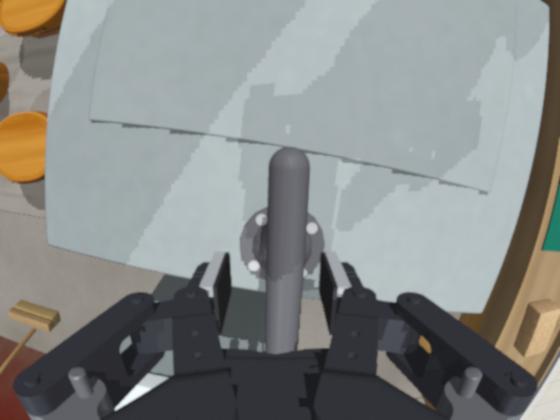

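View pics/d2.png

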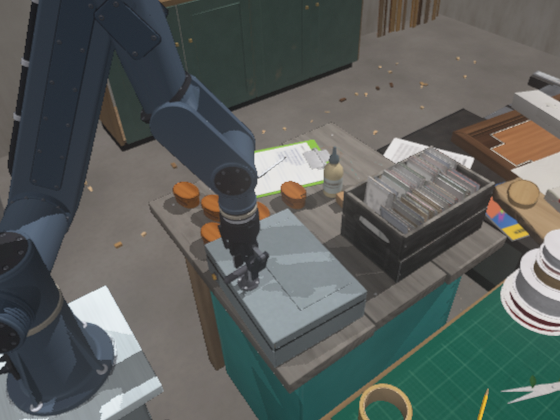

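```bash
python3 - <<'E'
from h import *
s=manip.sense()
print(px('wrist',289,149,.14,s),px('wrist',286,240,.14,s),px('wrist',282,243,.093,s))
for c in [(550,20),(487,312),(48,243)]: print(px('wrist',*c,.09,s).round(4))
E
```

```text
[ 0.45265253 -0.10434051  0.14      ] [ 0.41647909 -0.1076604   0.14      ] [ 0.39698634 -0.10946668  0.093     ]
[ 0.5751 -0.2801  0.09  ]
[ 0.354  -0.2711  0.09  ]
[0.3738 0.0486 0.09  ]
```

Request:
send_rows:
  steps:
    - [[0.5,0.001,-0.004,0,0],[0.8,0.001,-0.004,0,0],[1,0.001,-0.004,0,0],[1,0.001,-0.004,0,0],[1,0.001,-0.004,0,0],[1,0.001,-0.004,0,0]]
  grip_force: 80

```text
t: 3.85
tcp_pos: [0.3958, -0.1093, 0.12]
tool_rot: [0.472, 0.527, -0.471, 0.527]
force: [0.7, 1.7, 6.0]
finger_gap: 0.161
```

```bash
python3 - <<'E'
from h import *
s=st();print(s['ft_torque'])
E
```

```text
t 3.85 tcp [ 0.3958 -0.1093  0.12  ] x [ 0.001  0.001 -1.   ] z [ 0.11  -0.994 -0.   ] F [0.7 1.7 6. ] gap 0.161
[ 0.45725441 -0.02880586 -0.19502501]
```

Request:
send_rows:
  steps:
    - [[1,0,0,0,0.12],[1,0,0,0,0.27],[1,0,0,0,0.42],[1,0,0,0,0.57],[1,0,0,0,0.72],[1,0,0,0,0.72]]

```text
t: 4.6
tcp_pos: [0.3961, -0.1097, 0.1202]
tool_rot: [0.255, 0.659, -0.255, 0.66]
force: [0.3, 2.3, 8.5]
finger_gap: 0.162
```

```bash
python3 - <<'E'
from h import *
s=st();print(s['ft_torque'])
E
```

```text
t 4.6 tcp [ 0.3961 -0.1097  0.1202] x [ 0.002 -0.    -1.   ] z [ 0.739 -0.673  0.002] F [0.3 2.3 8.5] gap 0.162
[ 0.40581625 -0.09006017  0.12176017]
```

Request:
send_rows:
  steps:
    - [[1,0,0,0,0.15],[1,0,0,0,0.3],[1,0,0,0,0.45],[1,0,0,0,0.58],[1,0,0,0,0.65],[1,0,0,0,0.68],[1,0,0,0,0.68]]

```text
t: 5.48
tcp_pos: [0.3965, -0.1099, 0.1203]
tool_rot: [0.021, 0.706, -0.021, 0.708]
force: [1.2, 2.0, 7.6]
finger_gap: 0.16
```

```bash
python3 - <<'E'
from h import *
s=st();print(s['ft_torque'])
im=manip.snapshot('wrist'); cv2.imwrite('pics/w3.png',im[:,:,::-1])
E
```

```text
t 5.475 tcp [ 0.3965 -0.1099  0.1203] x [ 0.003 -0.001 -1.   ] z [ 0.998 -0.06   0.003] F [1.2 2.  7.6] gap 0.16
[ 0.36676216 -0.09275759 -0.12259352]
```

View pics/w3.png

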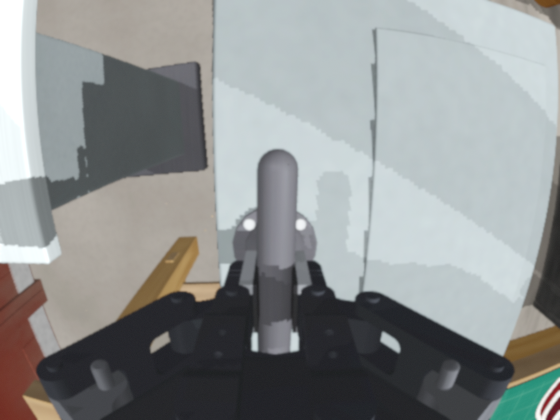

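Request:
send_rows:
  steps:
    - [[0.6,0,0,0,0],[0.6,0,0,0,0],[0.6,0.001,0.016,0,0],[0.6,0.002,0.032,0,0],[1,0.002,0.032,0,0],[1,0.002,0.032,0,0],[1,0.002,0.032,0,0],[1,0.002,0.032,0,0]]
  grip_force: 30

```text
t: 6.52
tcp_pos: [0.3994, -0.0765, 0.1195]
tool_rot: [0.022, 0.705, -0.021, 0.708]
force: [5.9, 8.7, 1.5]
finger_gap: 0.173
```

```bash
python3 - <<'E'
from h import *
s=st()
im=manip.snapshot('wrist'); cv2.imwrite('pics/w4.png',im[:,:,::-1])
psi=np.radians(3.2)
d=np.array([np.cos(psi),-np.sin(psi)])
r=np.hypot(.204,.076);p0=np.arctan2(.076,.204)
for k in range(0,19):
    a=k*0.09; h=.204-r*np.cos(p0+a); z=r*np.sin(p0+a)-.076
    print(k,round(a,2),(h*d).round(4),round(z,4))
E
```

```text
t 6.525 tcp [ 0.3994 -0.0765  0.1195] x [ 0.004  0.001 -1.   ] z [ 0.998 -0.061  0.004] F [5.9 8.7 1.5] gap 0.173
0 0.0 [ 0. -0.] 0.0
1 0.09 [ 0.0076 -0.0004] 0.018
2 0.18 [ 0.0169 -0.0009] 0.0353
3 0.27 [ 0.0276 -0.0015] 0.0517
4 0.36 [ 0.0398 -0.0022] 0.067
5 0.45 [ 0.0533 -0.003 ] 0.0812
6 0.54 [ 0.068  -0.0038] 0.0941
7 0.63 [ 0.0838 -0.0047] 0.1056
8 0.72 [ 0.1006 -0.0056] 0.1157
9 0.81 [ 0.1182 -0.0066] 0.1242
10 0.9 [ 0.1365 -0.0076] 0.131
11 0.99 [ 0.1554 -0.0087] 0.1362
12 1.08 [ 0.1746 -0.0098] 0.1397
13 1.17 [ 0.1941 -0.0109] 0.1415
14 1.26 [ 0.2136 -0.0119] 0.1415
15 1.35 [ 0.2331 -0.013 ] 0.1397
16 1.44 [ 0.2524 -0.0141] 0.1362
17 1.53 [ 0.2712 -0.0152] 0.1309
18 1.62 [ 0.2895 -0.0162] 0.124
```

View pics/w4.png

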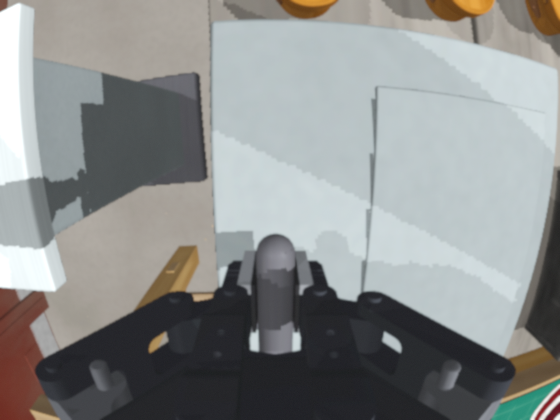

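Request:
send_rows:
  steps:
    - [[1,0.003,0,0.009,0],[1,0.008,0,0.018,0],[1,0.017,-0.001,0.035,0],[1,0.028,-0.001,0.052,0],[1,0.04,-0.002,0.067,0],[1,0.053,-0.003,0.081,0],[1,0.068,-0.004,0.094,0],[1,0.084,-0.005,0.106,0]]

```text
t: 7.58
tcp_pos: [0.4766, -0.0809, 0.2231]
tool_rot: [0.022, 0.712, -0.019, 0.702]
force: [-5.5, -0.7, -6.3]
finger_gap: 0.169
```

```bash
python3 - <<'E'
from h import *
s=st()
im=manip.snapshot('side'); cv2.imwrite('pics/d5.png',im[:,:,::-1])
E
```

```text
t 7.575 tcp [ 0.4766 -0.0809  0.2231] x [-0.013  0.004 -1.   ] z [ 0.998 -0.058 -0.014] F [-5.5 -0.7 -6.3] gap 0.169
```

View pics/d5.png

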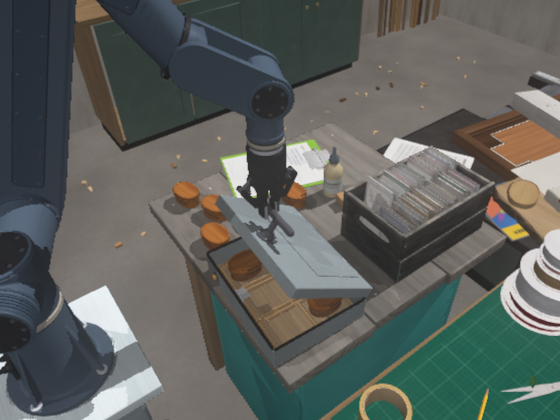

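Request:
send_rows:
  steps:
    - [[1,0.017,-0.001,0.01,0],[1,0.034,-0.002,0.018,0],[1,0.053,-0.003,0.025,0],[1,0.071,-0.004,0.03,0],[1,0.091,-0.005,0.034,0],[1,0.11,-0.006,0.036,0],[1,0.13,-0.007,0.036,0],[1,0.149,-0.008,0.034,0]]

```text
t: 8.62
tcp_pos: [0.6284, -0.09, 0.2591]
tool_rot: [0.021, 0.709, -0.021, 0.705]
force: [-4.8, -0.1, 0.4]
finger_gap: 0.172
```

Request:
send_rows:
  steps:
    - [[1,0.019,-0.001,-0.003,0],[1,0.038,-0.002,-0.009,0],[1,0.053,-0.003,-0.014,0],[1,0.056,-0.003,-0.016,0],[1,0.056,-0.003,-0.016,0]]

```text
t: 9.25
tcp_pos: [0.6868, -0.0936, 0.2426]
tool_rot: [0.021, 0.707, -0.021, 0.707]
force: [0.4, 0.3, -3.1]
finger_gap: 0.171
```

```bash
python3 - <<'E'
from h import *
s=st()
im=manip.snapshot('side'); cv2.imwrite('pics/d6.png',im[:,:,::-1])
im=manip.snapshot('wrist'); cv2.imwrite('pics/w6.png',im[:,:,::-1])
E
```

```text
t 9.25 tcp [ 0.6868 -0.0936  0.2426] x [ 0.001  0.    -1.   ] z [ 0.998 -0.059  0.001] F [ 0.4  0.3 -3.1] gap 0.171
```

View pics/d6.png

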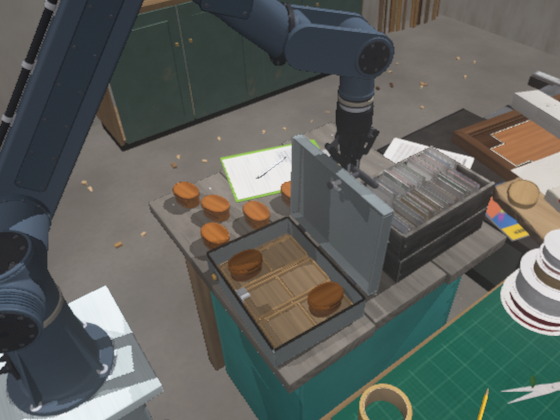

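View pics/w6.png

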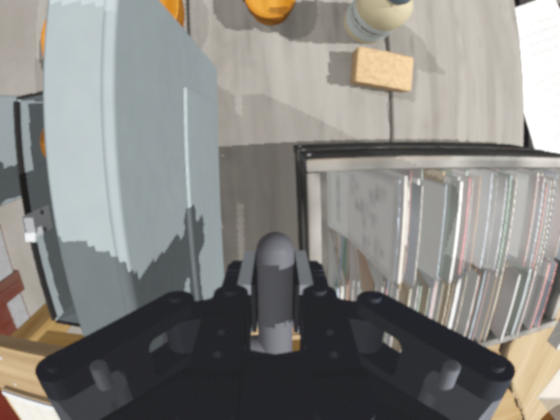

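Request:
send_rows:
  steps:
    - [[0.6,0,0,0,0],[0.6,0,0,0,0],[0.6,0,0,0,0],[0.6,0,0,0.04,0],[0.6,0,0,0.1,0],[0.6,-0.05,0,0.15,0],[0.5,-0.1,0,0.15,0],[0.3,-0.15,0,0.15,0]]

```text
t: 10.35
tcp_pos: [0.5337, -0.0936, 0.3942]
tool_rot: [0.02, 0.707, -0.021, 0.706]
force: [-0.1, 0.0, 0.8]
finger_gap: 0.691
```

Request:
send_rows:
  steps:
    - [[0,-0.05,0,0,0],[0,-0.1,0,0,0],[0,-0.12,0,0,0],[0,-0.12,0,0,0]]

```text
t: 10.85
tcp_pos: [0.4144, -0.0932, 0.3934]
tool_rot: [0.021, 0.707, -0.021, 0.706]
force: [0.7, -0.5, 0.3]
finger_gap: 0.997
```

```bash
python3 - <<'E'
from h import *
s=st()
im=manip.snapshot('wrist'); cv2.imwrite('pics/w7.png',im[:,:,::-1])
im=manip.snapshot('side'); cv2.imwrite('pics/d7.png',im[:,:,::-1])
E
```

```text
t 10.85 tcp [ 0.4144 -0.0932  0.3934] x [-0.002  0.    -1.   ] z [ 0.998 -0.06  -0.002] F [ 0.7 -0.5  0.3] gap 0.997
```

View pics/w7.png

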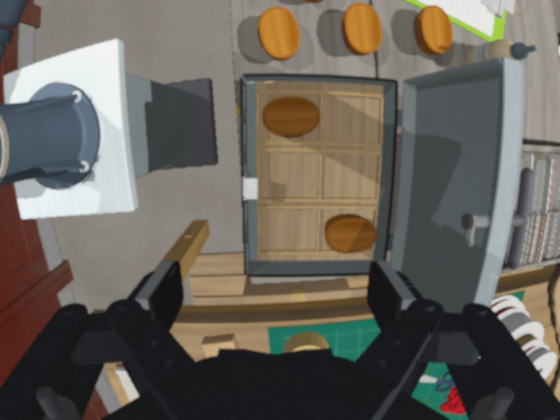

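View pics/d7.png

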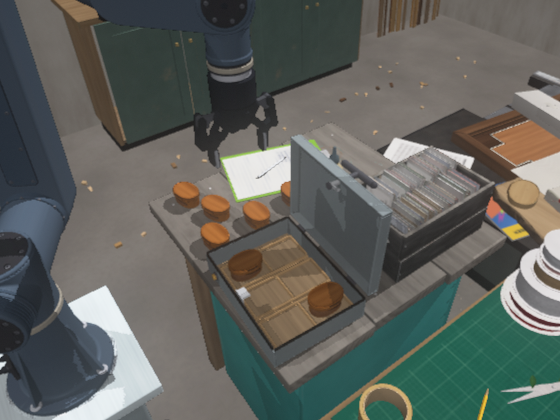

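```bash
python3 - <<'E'
from h import *
crop('pics/w7.png',(235,65,405,285),2.7,'pics/w7c.png')
E
```

```text
(no output)
```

View pics/w7c.png

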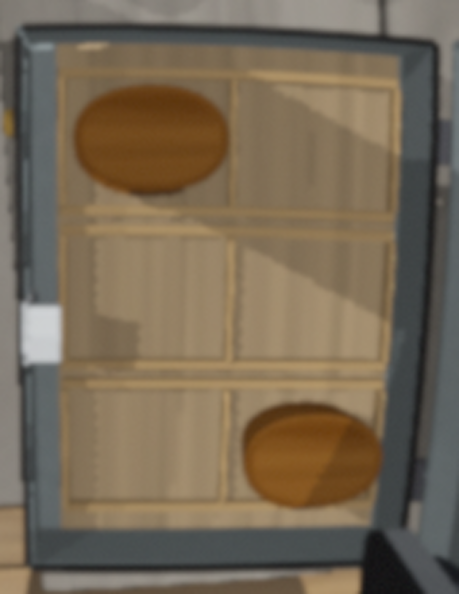

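```bash
cat >> h.py <<'E'
def fitchest(obs,pose,name='wrist'):
    from scipy.optimize import least_squares
    P=np.array([o[1] for o in obs]);U=np.array([o[0] for o in obs])
    def W(p):
        c,s=np.cos(p[2]),np.sin(p[2])
        return np.c_[p[0]+c*P[:,0]-s*P[:,1],p[1]+s*P[:,0]+c*P[:,1],P[:,2]]
    f=lambda p:(np.array([proj(name,w,pose) for w in W(p)])-U).ravel()
    r=least_squares(f,[.478,-.111,np.pi/2-.05]);return r.x,r.fun.reshape(-1,2)
E
python3 - <<'E'
from h import *
s=manip.sense()
g=lambda u,v:(u/2.7+235,v/2.7+65)
obs=[(g(18,28),(.158,.117,.065)),(g(437,40),(.158,-.117,.065)),(g(30,567),(-.158,.117,.065)),(g(407,560),(-.158,-.117,.065)),
(g(235,78),(.132,-.006,.014)),(g(233,228),(.038,-.006,.014)),(g(231,240),(.038,-.006,.014)),(g(223,505),(-.132,-.006,.014))]
obs.pop(6);obs.pop(5)
x,r=fitchest(obs,s);print(x,90-np.degrees(x[2]));print(r.round(1))
for c in obs: print(px('wrist',*c[0],c[1][2],s).round(4))
c,sn=np.cos(x[2]),np.sin(x[2])
for i,(a,b) in enumerate([(-94,-56),(0,-56),(94,-56),(-94,44),(0,44),(94,44)]):
    print(i+1,(x[0]+c*a/1e3-sn*b/1e3).round(4),(x[1]+sn*a/1e3+c*b/1e3).round(4))
# packed boxes centre top z .046
for u in [(152,137),(313,452)]: print(px('wrist',*g(*u),.046,s).round(4))
E
```

```text
[ 0.48330433 -0.11473162  1.51920821] 2.9557811786104082
[[-1.3 -1.7]
 [ 1.9 -1.1]
 [-0.3  2.7]
 [ 0.   2.1]
 [-0.6  0.3]
 [ 0.6 -1.6]]
[0.3763 0.0464 0.065 ]
[0.605  0.0352 0.065 ]
[ 0.3593 -0.2616  0.065 ]
[ 0.5917 -0.2745  0.065 ]
[0.497  0.0172 0.014 ]
[ 0.4814 -0.2499  0.014 ]
1 0.5344 -0.2115
2 0.5392 -0.1176
3 0.5441 -0.0237
4 0.4345 -0.2063
5 0.4394 -0.1125
6 0.4442 -0.0186
[ 0.4445 -0.0168  0.046 ]
[ 0.5331 -0.2055  0.046 ]
```

Request:
send_rows:
  steps:
    - [[0,0.02,0.04,0,0],[0,0.04,0.08,0,0],[0,0.06,0.12,0,0],[0,0.08,0.16,0,0],[0,0.1,0.2,0,0],[0,0.1,0.2,0,0]]

```text
t: 11.7
tcp_pos: [0.5182, 0.109, 0.3922]
tool_rot: [0.019, 0.707, -0.019, 0.706]
force: [-0.5, -0.6, -0.3]
finger_gap: 1.001
```

```bash
python3 - <<'E'
from h import *
s=st()
im=manip.snapshot('wrist'); cv2.imwrite('pics/w8.png',im[:,:,::-1])
E
```

```text
t 11.7 tcp [0.5182 0.109  0.3922] x [-0.001  0.001 -1.   ] z [ 0.999 -0.054 -0.001] F [-0.5 -0.6 -0.3] gap 1.001
```

View pics/w8.png

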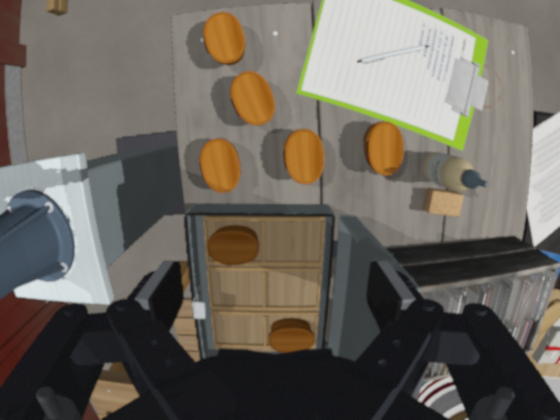

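```bash
cat >> h.py <<'E'
def boxmask(im):  # im RGB
    h=cv2.cvtColor(im,cv2.COLOR_RGB2HSV)
    m=((h[...,0]>=5)&(h[...,0]<=18)&(h[...,1]>170)&(h[...,2]>60)).astype(np.uint8)*255
    return cv2.morphologyEx(m,cv2.MORPH_OPEN,np.ones((3,3)))
def sil(x,y,yaw,pose,name,z0,shape,sc=4):
    t=np.linspace(0,2*np.pi,40,endpoint=False)
    ex,ey=.032*np.cos(t),.043*np.sin(t)
    X=x+np.cos(yaw)*ex-np.sin(yaw)*ey;Y=y+np.sin(yaw)*ex+np.cos(yaw)*ey
    pts=[proj(name,(a,b,z),pose) for z in (z0,z0+.042) for a,b in zip(X,Y)]
    return cv2.convexHull(np.array(pts,np.float32))[:,0]
def fitbox(mask,pose,name='wrist',z0=0.,init=None):
    """mask of one blob (uint8). yaw: world angle of box x-axis(short); long axis = yaw+90"""
    from scipy.optimize import minimize
    cs,_=cv2.findContours(mask,cv2.RETR_EXTERNAL,cv2.CHAIN_APPROX_NONE)
    c=max(cs,key=cv2.contourArea);M=cv2.moments(c);u,v=M['m10']/M['m00'],M['m01']/M['m00']
    p0=px(name,u,v,z0+.025,pose)
    x0,y0,w,h=cv2.boundingRect(c);pad=12;S=4
    sub=cv2.resize(mask[max(y0-pad,0):y0+h+pad,max(x0-pad,0):x0+w+pad],None,fx=S,fy=S,interpolation=cv2.INTER_LINEAR)>127
    ox,oy=max(x0-pad,0),max(y0-pad,0)
    def cost(p):
        q=sil(p[0],p[1],p[2],pose,name,z0,None)
        a=np.zeros(sub.shape,np.uint8);cv2.fillPoly(a,[np.round((q-[ox,oy]+.5)*S).astype(np.int32)],1)
        a=a>0;return 1-(a&sub).sum()/max((a|sub).sum(),1)
    best=None
    for yw in np.arange(0,np.pi,np.pi/6):
        r=minimize(cost,[p0[0],p0[1],yw],method='Nelder-Mead',options=dict(initial_simplex=np.array([[p0[0],p0[1],yw],[p0[0]+.008,p0[1],yw],[p0[0],p0[1]+.008,yw],[p0[0],p0[1],yw+.3]]),maxiter=120))
        if best is None or r.fun<best.fun: best=r
    return best.x,1-best.fun
def allboxes(im,pose,name='wrist',z0=0.,minarea=500):
    m=boxmask(im);n,l,stt,_=cv2.connectedComponentsWithStats(m)
    for i in range(1,n):
        if stt[i,4]>minarea:
            bx=((l==i)*255).astype(np.uint8)
            p,iou=fitbox(bx,pose,name,z0)
            print('blob',stt[i,:5],'xy',p[:2].round(4),'long axis deg',round((np.degrees(p[2])+90)%180,1),'iou',round(iou,3))
E
python3 - <<'E'
from h import *
s=manip.sense();im=cv2.imread('pics/w8.png')[:,:,::-1].copy()
allboxes(im,s)
E
```

```text
Traceback (most recent call last):
  File "h.py", line 74, in allboxes
    p,iou=fitbox(bx,pose,name,z0)
          ~~~~~~^^^^^^^^^^^^^^^^^
  File "h.py", line 66, in fitbox
    r=minimize(cost,[p0[0],p0[1],yw],method='Nelder-Mead',options=dict(initial_simplex=np.array([[p0[0],p0[1],yw],[p0[0]+.008,p0[1],yw],[p0[0],p0[1]+.008,yw],[p0[0],p0[1],yw+.3]]),maxiter=120))
  File "h.py", line 61, in cost
    q=sil(p[0],p[1],p[2],pose,name,z0,None)
  File "h.py", line 49, in sil
    pts=[proj(name,(a,b,z),pose) for z in (z0,z0+.042) for a,b in zip(X,Y)]
         ~~~~^^^^^^^^^^^^^^^^^^^
  File "h.py", line 18, in proj
    P=np.asarray(P,float); p=manip.camera_params(name)
                             ~~~~~~~~~~~~~~~~~~~^^^^^^
ValueError: time passes only in moves, steps and waits
```

```bash
sed -i 's/manip.camera_params(name)/CP(name)/' h.py; sed -i '3a _c={}\ndef CP(n):\n    if n not in _c: _c[n]=manip.camera_params(n)\n    return _c[n]' h.py; sed -n 1,12p h.py
time python3 - <<'E'
from h import *
s=st();im=cv2.imread('pics/w8.png')[:,:,::-1].copy()
allboxes(im,s)
E
```

```text
from station import manip
import cv2, numpy as np
from scipy.spatial.transform import Rotation as R
_c={}
def CP(n):
    if n not in _c: _c[n]=manip.camera_params(n)
    return _c[n]
def ray(name,u,v,pose=None):
    p=CP(name)
    if name=="wrist":
        s=pose
        T=np.eye(4);T[:3,:3]=R.from_quat(s['tool_rot']).as_matrix();T[:3,3]=s['tcp_pos']
t 11.75 tcp [0.5174 0.1076 0.3923] x [-0.002 -0.    -1.   ] z [ 0.998 -0.056 -0.002] F [0.4 0.  0.5] gap 0.999
blob [ 204   13   40   51 1609] xy [0.4458 0.32  ] long axis deg 110.8 iou 0.842
blob [ 231   72   43   52 1710] xy [0.4867 0.2158] long axis deg 112.6 iou 0.9
blob [ 366  123   37   52 1561] xy [0.6947 0.1295] long axis deg 98.0 iou 0.81
blob [ 285  130   38   53 1678] xy [0.5618 0.1214] long axis deg 93.3 iou 0.89
blob [ 200  139   40   53 1639] xy [0.4299 0.1154] long axis deg 93.8 iou 0.852
blob [ 208  227   50   37 1530] xy [ 0.4361 -0.0241] long axis deg 3.4 iou 0.835
blob [ 270  319   44   34 1169] xy [ 0.5299 -0.2257] long axis deg 163.3 iou 0.815
real	0m20.126s
user	0m19.935s
sys	0m0.177s
```

Request:
send_rows:
  steps:
    - [[0,-0.03,0,-0.04,0.04],[0,-0.06,0,-0.08,0.08],[0,-0.086,0.006,-0.12,0.12],[0,-0.086,0.006,-0.16,0.12],[0,-0.086,0.006,-0.2,0.12],[0,-0.086,0.006,-0.2,0.12]]

```text
t: 12.5
tcp_pos: [0.4284, 0.1114, 0.1912]
tool_rot: [-0.021, 0.709, 0.021, 0.704]
force: [0.6, -0.4, -0.9]
finger_gap: 0.999
```

```bash
python3 - <<'E'
from h import *
s=st()
im=manip.snapshot('wrist'); cv2.imwrite('pics/w9.png',im[:,:,::-1]); cv2.imwrite('pics/w9m.png',boxmask(im))
allboxes(im,s,minarea=3000)
E
```

```text
t 12.5 tcp [0.4284 0.1114 0.1912] x [-0.007 -0.    -1.   ] z [ 0.998  0.06  -0.007] F [ 0.6 -0.4 -0.9] gap 0.999
blob [ 315   44   69   90 4759] xy [0.4883 0.2175] long axis deg 108.1 iou 0.883
blob [ 248  146   65   89 4653] xy [0.4305 0.1168] long axis deg 96.8 iou 0.917
blob [ 383  151   58   84 3865] xy [0.5649 0.1229] long axis deg 95.1 iou 0.794
blob [ 242  284   79   57 3633] xy [ 0.4412 -0.0256] long axis deg 1.4 iou 0.844
```

View pics/w9.png

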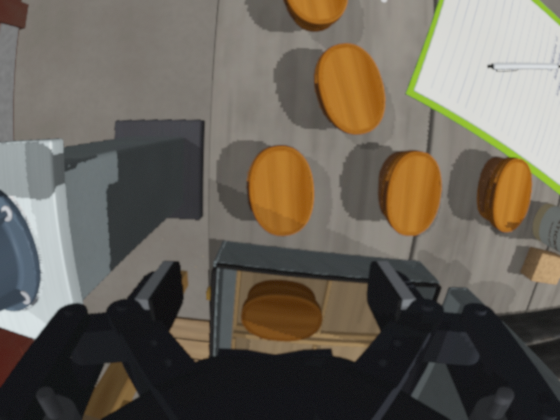

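View pics/w9m.png

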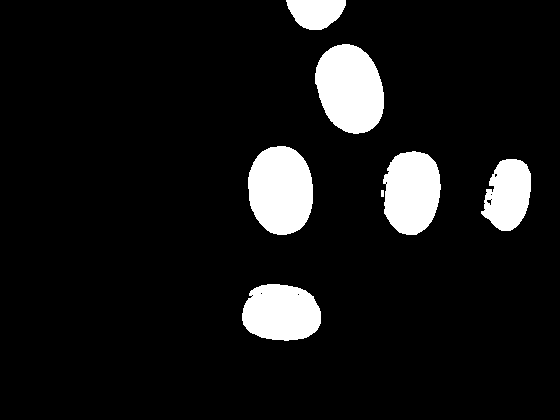

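```bash
cat >> h.py <<'E'
def tops(im,pose,name='wrist',zt=.042,minarea=500,vmin=150,smin=170):
    h=cv2.cvtColor(im,cv2.COLOR_RGB2HSV)
    m=((h[...,0]>=5)&(h[...,0]<=18)&(h[...,1]>smin)&(h[...,2]>vmin)).astype(np.uint8)*255
    m=cv2.morphologyEx(m,cv2.MORPH_OPEN,np.ones((5,5)))
    cs,_=cv2.findContours(m,cv2.RETR_EXTERNAL,cv2.CHAIN_APPROX_NONE)
    for c in cs:
        if cv2.contourArea(c)<minarea: continue
        c=cv2.convexHull(c)[:,0]+.0
        P=np.array([px(name,u,v,zt,pose)[:2] for u,v in c])*1e3
        # densify hull
        Q=np.array([P[i]+(P[(i+1)%len(P)]-P[i])*t for i in range(len(P)) for t in np.linspace(0,1,5)[:-1]],np.float32)
        (x,y),(a,b),ang=cv2.fitEllipse(Q)
        print('px',c.mean(0).round(0),'xy',round(x/1e3,4),round(y/1e3,4),'axes',round(a,1),round(b,1),'long deg',round((ang+90)%180,1))
E
python3 - <<'E'
from h import *
s=st();im=cv2.imread('pics/w9.png')[:,:,::-1].copy()
tops(im,s)
E
```

```text
t 12.55 tcp [0.4301 0.1116 0.1928] x [-0.003 -0.    -1.   ] z [ 0.998  0.06  -0.003] F [0.7 0.9 0.6] gap 1.004
px [510. 192.] xy 0.6965 0.1337 axes 57.2 82.7 long deg 89.0
px [414. 196.] xy 0.5655 0.1238 axes 58.0 84.9 long deg 91.8
px [279. 187.] xy 0.4342 0.1183 axes 58.9 81.8 long deg 97.0
px [351.  87.] xy 0.4916 0.2177 axes 58.4 85.3 long deg 108.6
px [320.  14.] xy 0.4569 0.2922 axes 29.6 49.3 long deg 4.9
```

Request:
send_rows:
  steps:
    - [[0,0.002,0.004,-0.05,0.06],[0,0.002,0.004,-0.1,0.06],[0,0.002,0.004,-0.14,0.06],[0,0.002,0.004,-0.165,0.06],[0,0.002,0.004,-0.18,0.06],[0,0.002,0.004,-0.18,0.06]]
  grip_force: 50

```text
t: 13.3
tcp_pos: [0.4343, 0.116, 0.0137]
tool_rot: [-0.043, 0.705, 0.043, 0.706]
force: [0.5, -0.6, 0.9]
finger_gap: 1.0
```

```bash
python3 - <<'E'
from h import *
s=st()
im=manip.snapshot('wrist'); cv2.imwrite('pics/w10.png',im[:,:,::-1])
E
```

```text
t 13.3 tcp [0.4343 0.116  0.0137] x [ 0.002 -0.    -1.   ] z [0.993 0.12  0.002] F [ 0.5 -0.6  0.9] gap 1.0
```

View pics/w10.png

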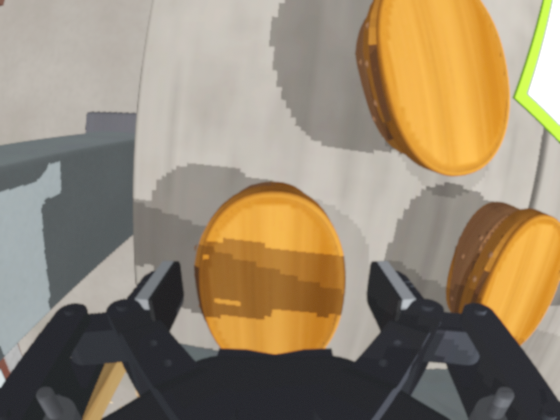

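```bash
python3 - <<'E'
from h import *
s=st()
print(px('wrist',272,184,.042,s),px('wrist',197,278,.042,s),px('wrist',345,278,.042,s))
E
```

```text
t 13.35 tcp [0.4343 0.116  0.0142] x [ 0.003 -0.    -1.   ] z [0.993 0.12  0.003] F [-1.  -1.3  0. ] gap 0.997
[0.42652114 0.16249068 0.042     ] [0.40106851 0.12103083 0.042     ] [0.46012712 0.12832311 0.042     ]
```

Request:
send_rows:
  steps:
    - [[0.3,0,0,0,0],[0.6,0,0,0,0],[0.6,0,0,0,0],[0.6,0,0,0,0],[0.6,0,0,0,0]]
  grip_force: 50

```text
t: 13.98
tcp_pos: [0.4336, 0.1162, 0.0149]
tool_rot: [-0.043, 0.705, 0.043, 0.707]
force: [-0.9, -0.6, 8.3]
finger_gap: 0.676
```

```bash
python3 - <<'E'
from h import *
s=st()
im=manip.snapshot('wrist'); cv2.imwrite('pics/w11.png',im[:,:,::-1])
E
```

```text
t 13.975 tcp [0.4336 0.1162 0.0149] x [ 0.004 -0.    -1.   ] z [0.993 0.121 0.004] F [-0.9 -0.6  8.3] gap 0.676
```

View pics/w11.png

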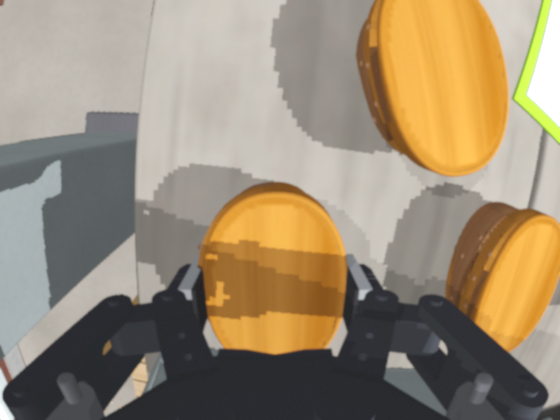

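Request:
send_rows:
  steps:
    - [[0.6,0,0,0.04,0],[0.6,0,0,0.1,0],[0.6,0,0,0.15,0.15],[0.6,0.02,-0.03,0.16,0.32],[0.6,0.04,-0.06,0.16,0.5],[0.6,0.06,-0.09,0.16,0.68],[0.6,0.08,-0.12,0.16,0.86],[0.6,0.1,-0.139,0.16,1.04]]

```text
t: 15.02
tcp_pos: [0.5328, -0.0241, 0.174]
tool_rot: [-0.389, 0.59, 0.389, 0.59]
force: [-0.5, -0.0, -1.4]
finger_gap: 0.673
```

Request:
send_rows:
  steps:
    - [[0.6,0.012,0,0,0.18],[0.6,0.012,0,0,0.34],[0.6,0.012,0,0,0.36],[0.6,0.012,0,0,0.36]]

```text
t: 15.52
tcp_pos: [0.5441, -0.0226, 0.1736]
tool_rot: [-0.487, 0.513, 0.487, 0.513]
force: [0.6, 0.3, -1.2]
finger_gap: 0.679
```

```bash
python3 - <<'E'
from h import *
s=st();print(s['q'].round(2))
im=manip.snapshot('wrist'); cv2.imwrite('pics/w12.png',im[:,:,::-1])
im=manip.snapshot('side'); cv2.imwrite('pics/d12.png',im[:,:,::-1])
E
```

```text
t 15.525 tcp [ 0.5441 -0.0226  0.1736] x [-0. -0. -1.] z [ 0.052  0.999 -0.   ] F [ 0.6  0.3 -1.2] gap 0.679
[-0.25  0.5   1.69 -0.    0.95 -1.77]
```

View pics/w12.png

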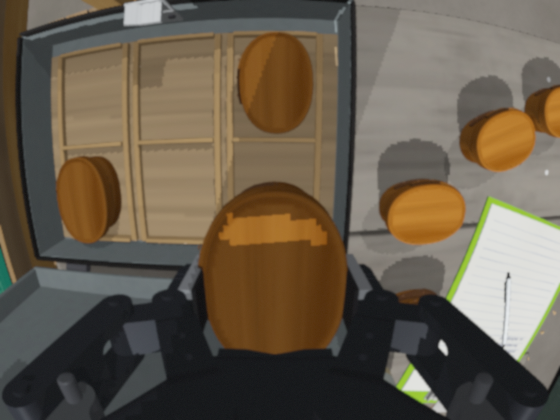

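View pics/d12.png

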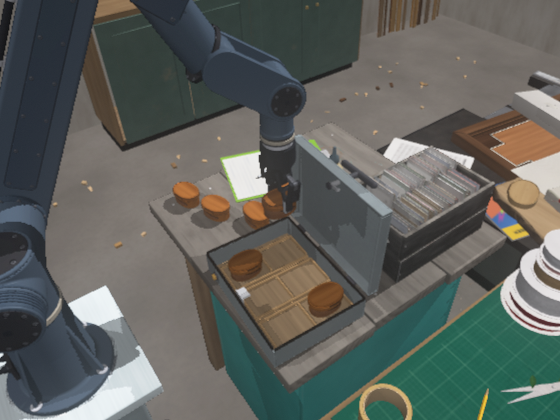

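```bash
python3 - <<'E'
from h import *
s=st()
ps=np.radians(3);X=np.array([np.sin(ps),np.cos(ps)]);Y=np.array([-np.cos(ps),np.sin(ps)]);C=np.array([.4815,-.1135])
def cf(u,v,z):
    d=px('wrist',u,v,z,s)[:2]-C; return (d@X*1e3).round(1),(d@Y*1e3).round(1)
for n,u,v,z in [('rail23',224,138,.012),('rail12',132,145,.012),('mid@5',178,141,.016),('mid@3',275,138,.016),('railright',320,120,.012),('railleft',59,130,.012),('rimTL',22,40,.066),('rimTR',353,2,.066),('rimBL',38,258,.066)]: print(n,cf(u,v,z))
im=cv2.imread('pics/w12.png')[:,:,::-1].copy()
tops(im,s,zt=.046,vmin=70)
E
```

```text
t 15.625 tcp [ 0.5443 -0.0226  0.1735] x [ 0. -0. -1.] z [ 0.051  0.999 -0.   ] F [ 0.  -0.4 -0.2] gap 0.677
rail23 (np.float64(46.8), np.float64(-2.5))
rail12 (np.float64(-47.5), np.float64(-5.6))
mid@5 (np.float64(2.9), np.float64(-3.8))
mid@3 (np.float64(94.5), np.float64(-2.7))
railright (np.float64(136.2), np.float64(14.6))
railleft (np.float64(-139.4), np.float64(17.2))
rimTL (np.float64(-147.7), np.float64(111.0))
rimTR (np.float64(155.3), np.float64(112.3))
rimBL (np.float64(-151.3), np.float64(-109.4))
px [274. 259.] xy 0.624 -0.0274 axes 142.9 191.1 long deg 179.8
px [425. 216.] xy 0.5578 0.1165 axes 61.0 92.2 long deg 82.7
px [ 83. 198.] xy 0.5274 -0.2051 axes 70.2 90.8 long deg 157.7
px [496. 140.] xy 0.4739 0.2323 axes 70.4 169.2 long deg 110.9
px [276.  83.] xy 0.4402 -0.0167 axes 61.4 86.0 long deg 178.5
```

Request:
send_rows:
  steps:
    - [[0.6,0.001,0,-0.05,0],[0.6,0.001,0,-0.1,0],[0.6,0.001,0,-0.125,0],[0.6,0.001,0,-0.138,0],[0.6,0.001,0,-0.145,0],[0.6,0.001,0,-0.15,0],[0.6,0.001,0,-0.15,0]]

```text
t: 16.5
tcp_pos: [0.5459, -0.0228, 0.0238]
tool_rot: [-0.488, 0.512, 0.487, 0.513]
force: [-0.2, -0.7, -0.6]
finger_gap: 0.679
```

```bash
python3 - <<'E'
from h import *
s=st()
im=manip.snapshot('wrist'); cv2.imwrite('pics/w13.png',im[:,:,::-1])
E
```

```text
t 16.5 tcp [ 0.5459 -0.0228  0.0238] x [ 0.001 -0.    -1.   ] z [ 0.05   0.999 -0.   ] F [-0.2 -0.7 -0.6] gap 0.679
```

View pics/w13.png

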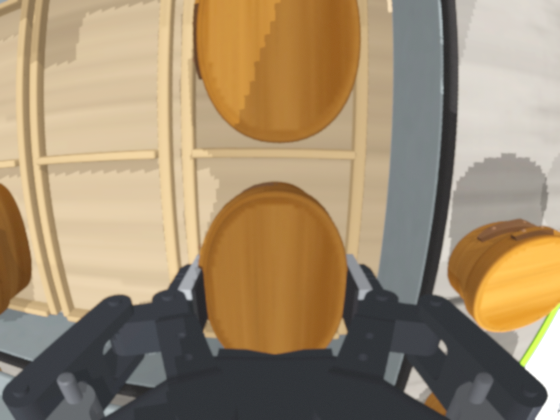

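Request:
send_rows:
  steps:
    - [[0.6,0,0,-0.002,0],[0.6,0,0,-0.004,0],[0.6,0,0,-0.004,0]]

```text
t: 16.92
tcp_pos: [0.5463, -0.0229, 0.0229]
tool_rot: [-0.488, 0.512, 0.487, 0.513]
force: [-5.4, 0.9, 21.2]
finger_gap: 0.677
```

```bash
python3 - <<'E'
from h import *
s=st()
print(px('wrist',275,153,.016,s),px('wrist',275,186,.05,s))
E
```

```text
t 16.925 tcp [ 0.5463 -0.0229  0.0229] x [ 0.003 -0.001 -1.   ] z [ 0.05   0.999 -0.001] F [-5.4  0.9 21.2] gap 0.677
[ 0.49075405 -0.01976497  0.016     ] [ 0.49937571 -0.0201848   0.05      ]
```

Request:
send_rows:
  steps:
    - [[0.6,-0.001,0,0.003,0],[0.6,-0.0025,0,0.001,0],[0.6,-0.0025,0,0.001,0],[0.3,-0.0025,0,0.001,0],[0.25,-0.0025,0,0.001,0],[0.15,-0.0025,0,0.001,0],[0.15,-0.0025,0,0.001,0]]

```text
t: 17.8
tcp_pos: [0.5427, -0.0227, 0.0198]
tool_rot: [-0.487, 0.512, 0.488, 0.512]
force: [0.0, 0.1, -0.5]
finger_gap: 0.852
```

Request:
send_rows:
  steps:
    - [[0.15,0,0,0.03,0],[0.15,0,0,0.08,0],[0.15,0,0,0.13,0],[0.15,0.0,0.0,0.18,0],[0,0,0,0.2,0],[0,0,0,0.2,0]]

```text
t: 18.55
tcp_pos: [0.5439, -0.0229, 0.2218]
tool_rot: [-0.489, 0.512, 0.486, 0.513]
force: [-0.3, -0.2, 0.1]
finger_gap: 0.999
```

```bash
python3 - <<'E'
from h import *
s=st()
im=manip.snapshot('wrist'); cv2.imwrite('pics/w14.png',im[:,:,::-1])
tops(im,s,zt=.05,vmin=70)
im=manip.snapshot('side'); cv2.imwrite('pics/d14.png',im[:,:,::-1])
E
```

```text
t 18.55 tcp [ 0.5439 -0.0229  0.2218] x [ 0.004 -0.001 -1.   ] z [ 0.05   0.999 -0.001] F [-0.3 -0.2  0.1] gap 0.999
px [407. 201.] xy 0.5575 0.1162 axes 59.4 89.1 long deg 84.8
px [106. 186.] xy 0.5271 -0.2029 axes 69.3 87.2 long deg 160.3
px [274. 190.] xy 0.5421 -0.023 axes 59.6 85.1 long deg 178.9
px [493. 125.] xy 0.4699 0.2531 axes 69.0 210.0 long deg 108.5
px [276.  86.] xy 0.4404 -0.0165 axes 60.0 84.7 long deg 178.7
```

View pics/w14.png

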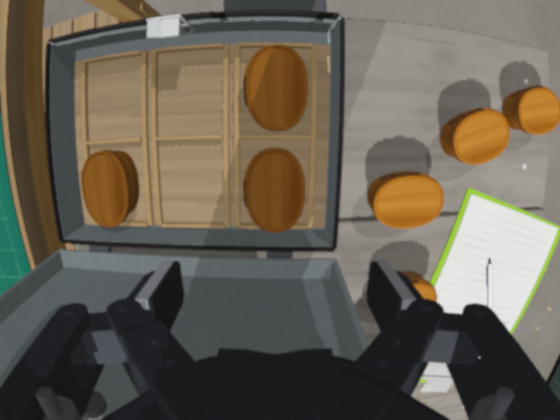

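View pics/d14.png

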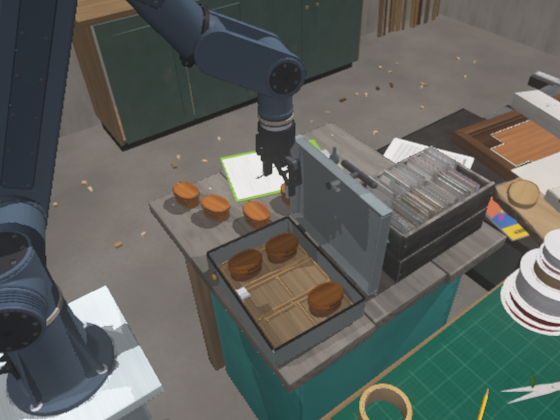

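Request:
send_rows:
  steps:
    - [[0,-0.02,0.02,0,-0.15],[0,-0.03,0.05,0,-0.33],[0,-0.03,0.08,0,-0.51],[0,-0.02,0.11,0,-0.69],[0,0,0.13,0,-0.87],[0,0.01,0.14,0,-1.05],[0,0.02,0.142,-0.01,-1.23],[0,0.02,0.142,-0.02,-1.41]]

```text
t: 19.65
tcp_pos: [0.5626, 0.1195, 0.1977]
tool_rot: [-0.037, 0.707, 0.037, 0.705]
force: [0.2, -0.9, -0.2]
finger_gap: 0.998
```

Request:
send_rows:
  steps:
    - [[0,0,0,-0.01,-0.05],[0,0,0,-0.01,-0.05],[0,0,0,-0.01,-0.05]]

```text
t: 20.02
tcp_pos: [0.5626, 0.1192, 0.1894]
tool_rot: [-0.022, 0.707, 0.022, 0.706]
force: [0.6, 0.3, 0.2]
finger_gap: 1.0
```

```bash
python3 - <<'E'
from h import *
s=st()
im=manip.snapshot('wrist'); cv2.imwrite('pics/w15.png',im[:,:,::-1])
tops(im,s,zt=.042,vmin=150)
E
```

```text
t 20.025 tcp [0.5626 0.1192 0.1894] x [-0.002 -0.    -1.   ] z [ 0.998  0.062 -0.002] F [0.6 0.3 0.2] gap 1.0
px [409. 189.] xy 0.6923 0.1339 axes 57.4 83.1 long deg 88.5
px [276. 187.] xy 0.5627 0.1241 axes 58.5 84.6 long deg 90.6
px [202.  86.] xy 0.4897 0.217 axes 59.2 84.8 long deg 110.2
px [168.  15.] xy 0.4532 0.2955 axes 37.3 54.9 long deg 171.5
```

View pics/w15.png

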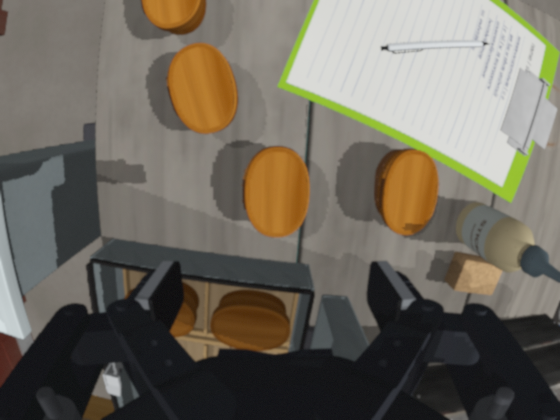

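Request:
send_rows:
  steps:
    - [[0,0,0.005,-0.05,-0.05],[0,0,0.005,-0.1,-0.05],[0,0,0.005,-0.14,-0.05],[0,0,0.005,-0.165,-0.05],[0,0,0.005,-0.175,-0.05],[0,0,0.005,-0.175,-0.05],[0.3,0,0.005,-0.175,-0.05],[0.6,0,0.005,-0.175,-0.05]]

```text
t: 21.08
tcp_pos: [0.5641, 0.1243, 0.0171]
tool_rot: [-0.004, 0.706, 0.004, 0.708]
force: [-0.9, 0.3, 1.8]
finger_gap: 0.674
```

Request:
send_rows:
  steps:
    - [[0.6,0,0,0,0],[0.6,0,0,0,0],[0.6,0,0,0,0]]

```text
t: 21.45
tcp_pos: [0.5641, 0.1243, 0.0171]
tool_rot: [-0.004, 0.706, 0.004, 0.708]
force: [-0.8, 0.9, 5.7]
finger_gap: 0.67
```

```bash
python3 - <<'E'
from h import *
s=st()
im=manip.snapshot('wrist'); cv2.imwrite('pics/w16.png',im[:,:,::-1])
E
```

```text
t 21.45 tcp [0.5641 0.1243 0.0171] x [ 0.003  0.    -1.   ] z [1.    0.011 0.003] F [-0.8  0.9  5.7] gap 0.67
```

View pics/w16.png

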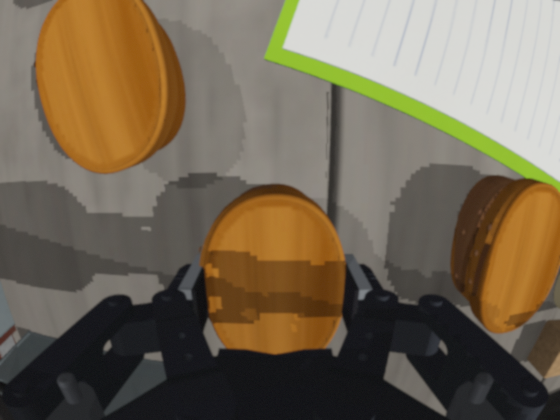

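Request:
send_rows:
  steps:
    - [[0.6,0,0,0.04,0],[0.6,0,0,0.1,0],[0.6,-0.03,0,0.15,0.17],[0.6,-0.05,-0.03,0.155,0.35],[0.6,-0.05,-0.08,0.155,0.53],[0.6,-0.05,-0.13,0.155,0.71],[0.6,-0.05,-0.18,0.155,0.89],[0.6,-0.045,-0.22,0.155,1.07]]

```text
t: 22.5
tcp_pos: [0.5176, -0.0975, 0.171]
tool_rot: [-0.366, 0.605, 0.365, 0.606]
force: [0.4, 0.2, -0.7]
finger_gap: 0.676
```

Request:
send_rows:
  steps:
    - [[0.6,0.01,-0.01,0,0.18],[0.6,0.019,-0.021,0,0.36],[0.6,0.019,-0.021,0,0.435],[0.6,0.019,-0.021,0,0.435],[0.6,0.019,-0.021,-0.03,0.435],[0.6,0.019,-0.021,-0.03,0.435]]

```text
t: 23.25
tcp_pos: [0.5351, -0.1158, 0.139]
tool_rot: [-0.484, 0.514, 0.488, 0.513]
force: [0.3, 1.1, -0.9]
finger_gap: 0.677
```

```bash
python3 - <<'E'
from h import *
s=st();print(s['q'].round(2))
im=manip.snapshot('wrist'); cv2.imwrite('pics/w17.png',im[:,:,::-1])
E
```

```text
t 23.25 tcp [ 0.5351 -0.1158  0.139 ] x [-0.005  0.002 -1.   ] z [0.056 0.998 0.002] F [ 0.3  1.1 -0.9] gap 0.677
[-0.42  0.55  1.71  0.    0.88 -1.93]
```

View pics/w17.png

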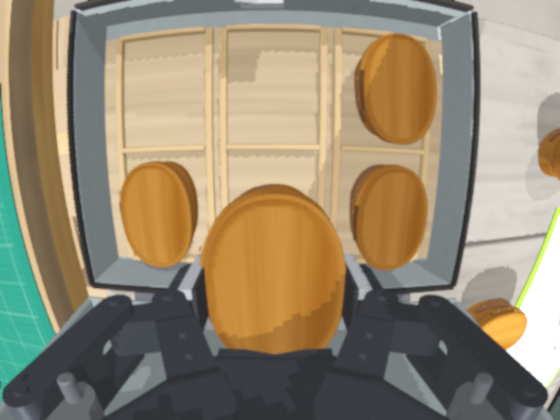

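Request:
send_rows:
  steps:
    - [[0.6,0.003,-0.001,-0.04,0],[0.6,0.003,-0.001,-0.08,0],[0.6,0.003,-0.001,-0.1,0],[0.6,0.003,-0.001,-0.108,0],[0.6,0.003,-0.001,-0.112,0],[0.6,0.003,-0.001,-0.112,0]]

```text
t: 24.05
tcp_pos: [0.5406, -0.118, 0.0291]
tool_rot: [-0.487, 0.513, 0.486, 0.514]
force: [0.1, -0.5, -0.9]
finger_gap: 0.675
```

```bash
python3 - <<'E'
from h import *
s=st()
im=manip.snapshot('wrist'); cv2.imwrite('pics/w18.png',im[:,:,::-1])
E
```

```text
t 24.05 tcp [ 0.5406 -0.118   0.0291] x [ 0.001 -0.001 -1.   ] z [ 0.055  0.998 -0.001] F [ 0.1 -0.5 -0.9] gap 0.675
```

View pics/w18.png

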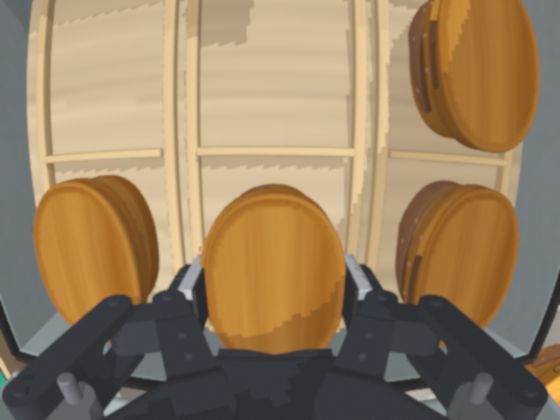

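Request:
send_rows:
  steps:
    - [[0.6,-0.002,0.0005,-0.003,0],[0.6,-0.002,0.0005,-0.005,0],[0.6,-0.002,0.0005,-0.006,0],[0.6,-0.002,0.0005,-0.006,0]]

```text
t: 24.6
tcp_pos: [0.5381, -0.1173, 0.0251]
tool_rot: [-0.487, 0.513, 0.486, 0.514]
force: [-3.4, 0.3, 18.1]
finger_gap: 0.674
```

Request:
send_rows:
  steps:
    - [[0.3,0,0,0,0],[0.2,0,0,0,0],[0.15,0,0,0,0],[0.15,0,0,0,0],[0.15,0,0,0.05,0],[0.15,0,0,0.11,0],[0,-0.02,0.02,0.16,0],[0,-0.03,0.05,0.2,0]]

```text
t: 25.6
tcp_pos: [0.5075, -0.0673, 0.2241]
tool_rot: [-0.486, 0.514, 0.485, 0.514]
force: [1.6, 0.4, -0.1]
finger_gap: 1.004
```

```bash
python3 - <<'E'
from h import *
s=st()
im=manip.snapshot('wrist'); cv2.imwrite('pics/w19.png',im[:,:,::-1])
tops(im,s,zt=.05,vmin=70)
E
```

```text
t 25.6 tcp [ 0.5075 -0.0673  0.2241] x [ 0.001 -0.    -1.   ] z [ 0.057  0.998 -0.   ] F [ 1.6  0.4 -0.1] gap 1.004
px [320. 221.] xy 0.5409 -0.0238 axes 59.7 86.4 long deg 1.4
px [227. 219.] xy 0.5358 -0.1166 axes 59.7 87.0 long deg 175.4
px [148. 214.] xy 0.5263 -0.2047 axes 65.2 87.8 long deg 164.5
px [504. 162.] xy 0.4704 0.2362 axes 72.4 184.6 long deg 108.1
px [321. 122.] xy 0.4403 -0.0169 axes 60.1 84.1 long deg 179.4
```

View pics/w19.png

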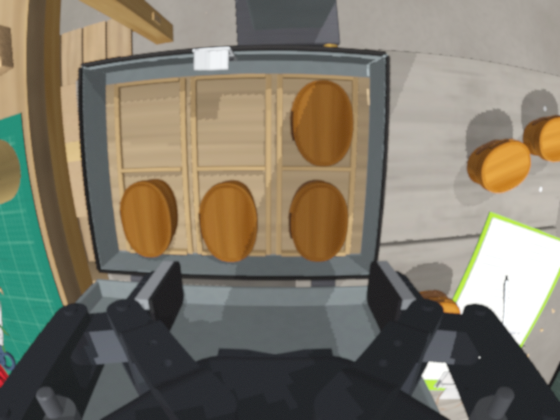

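Request:
send_rows:
  steps:
    - [[0,0,0.04,0,-0.15],[0,-0.01,0.09,0,-0.33],[0,-0.01,0.14,0,-0.51],[0,-0.018,0.19,0,-0.69],[0,-0.018,0.24,0,-0.87],[0,-0.018,0.28,-0.01,-1.05],[0,-0.018,0.28,-0.03,-1.17],[0,-0.018,0.28,-0.03,-1.17]]

```text
t: 26.65
tcp_pos: [0.4884, 0.213, 0.1906]
tool_rot: [-0.123, 0.698, 0.123, 0.695]
force: [0.0, 0.5, 0.1]
finger_gap: 0.999
```

```bash
python3 - <<'E'
from h import *
s=st()
im=manip.snapshot('wrist'); cv2.imwrite('pics/w20.png',im[:,:,::-1])
tops(im,s,zt=.042,vmin=150)
E
```

```text
t 26.65 tcp [0.4884 0.213  0.1906] x [-0.004 -0.001 -1.   ] z [ 0.94   0.342 -0.005] F [0.  0.5 0.1] gap 0.999
px [274. 187.] xy 0.4887 0.2177 axes 57.4 84.5 long deg 107.5
px [278.  78.] xy 0.4506 0.3175 axes 58.7 84.8 long deg 101.6
```

View pics/w20.png

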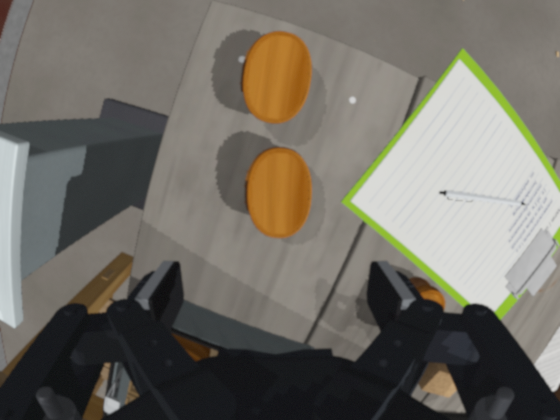

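Request:
send_rows:
  steps:
    - [[0,0,0.005,-0.05,-0.04],[0,0,0.005,-0.1,-0.04],[0,0,0.005,-0.14,-0.04],[0,0,0.005,-0.165,-0.04],[0,0,0.005,-0.175,-0.04],[0,0,0.005,-0.175,-0.04],[0.3,0,0.005,-0.175,-0.04],[0.6,0,0.005,-0.175,-0.04]]

```text
t: 27.7
tcp_pos: [0.491, 0.2179, 0.0191]
tool_rot: [-0.108, 0.698, 0.108, 0.7]
force: [-0.5, 0.1, 2.4]
finger_gap: 0.67
```

Request:
send_rows:
  steps:
    - [[0.6,0,0,0,0],[0.6,0,0,0,0],[0.6,0,0,0,0]]

```text
t: 28.08
tcp_pos: [0.491, 0.2179, 0.0191]
tool_rot: [-0.108, 0.698, 0.108, 0.7]
force: [-0.5, -0.8, 5.1]
finger_gap: 0.673
```

```bash
python3 - <<'E'
from h import *
s=st()
im=manip.snapshot('wrist'); cv2.imwrite('pics/w21.png',im[:,:,::-1])
E
```

```text
t 28.075 tcp [0.491  0.2179 0.0191] x [ 0.003  0.    -1.   ] z [0.953 0.302 0.003] F [-0.5 -0.8  5.1] gap 0.673
```

View pics/w21.png

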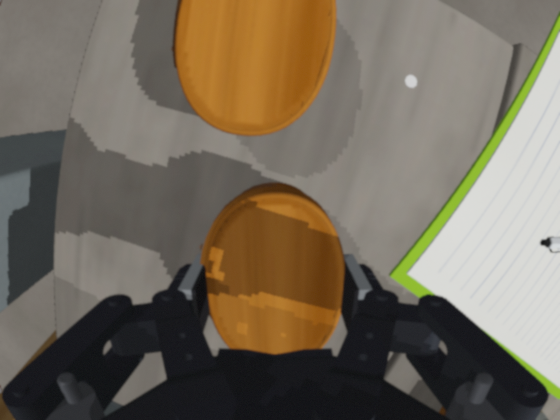

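Request:
send_rows:
  steps:
    - [[0.6,0,0,0.04,0],[0.6,0,0,0.1,0],[0.6,0,-0.03,0.15,0.15],[0.6,-0.01,-0.08,0.155,0.3],[0.6,-0.02,-0.13,0.155,0.47],[0.6,-0.03,-0.18,0.155,0.64],[0.6,-0.04,-0.23,0.155,0.81],[0.6,-0.05,-0.28,0.155,0.98]]

```text
t: 29.12
tcp_pos: [0.441, -0.0588, 0.1733]
tool_rot: [-0.421, 0.568, 0.42, 0.569]
force: [0.6, -0.6, -0.4]
finger_gap: 0.673
```

Request:
send_rows:
  steps:
    - [[0.6,-0.003,-0.03,0,0.15],[0.6,-0.003,-0.05,0,0.23],[0.6,-0.003,-0.05,0,0.23],[0.6,-0.003,-0.05,-0.03,0.23],[0.6,-0.003,-0.05,-0.03,0.23]]

```text
t: 29.75
tcp_pos: [0.4367, -0.1056, 0.1414]
tool_rot: [-0.48, 0.518, 0.483, 0.517]
force: [-0.0, 0.2, -0.7]
finger_gap: 0.672
```

```bash
python3 - <<'E'
from h import *
s=st();print(s['q'].round(2))
im=manip.snapshot('wrist'); cv2.imwrite('pics/w22.png',im[:,:,::-1])
E
```

```text
t 29.75 tcp [ 0.4367 -0.1056  0.1414] x [-0.004  0.002 -1.   ] z [0.072 0.997 0.002] F [-0.   0.2 -0.7] gap 0.672
[-0.49  0.45  1.95  0.    0.75 -1.99]
```

View pics/w22.png

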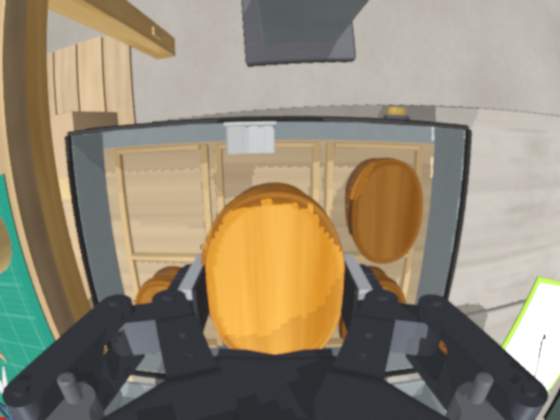

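Request:
send_rows:
  steps:
    - [[0.6,0.002,-0.006,-0.02,0.02],[0.6,0.002,-0.006,-0.04,0.02],[0.6,0.002,-0.006,-0.055,0.02],[0.6,0.002,-0.006,-0.055,0.02]]

```text
t: 30.3
tcp_pos: [0.4403, -0.1127, 0.0875]
tool_rot: [-0.487, 0.513, 0.487, 0.513]
force: [0.2, -0.1, -0.6]
finger_gap: 0.673
```

```bash
python3 - <<'E'
from h import *
s=st()
im=manip.snapshot('wrist'); cv2.imwrite('pics/w23.png',im[:,:,::-1])
E
```

```text
t 30.3 tcp [ 0.4403 -0.1127  0.0875] x [-0.001  0.    -1.   ] z [0.051 0.999 0.   ] F [ 0.2 -0.1 -0.6] gap 0.673
```

View pics/w23.png

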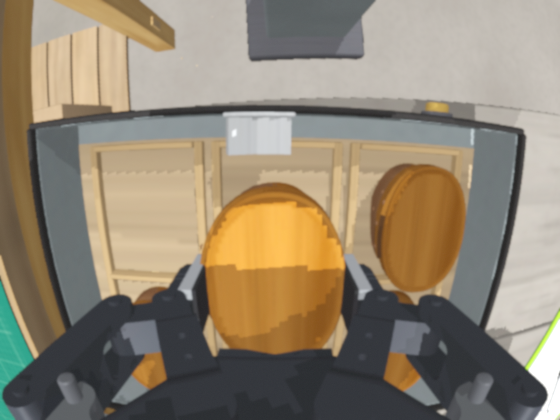

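Request:
send_rows:
  steps:
    - [[0.6,0,0,-0.03,0],[0.6,-0.001,0,-0.045,0],[0.6,-0.001,0,-0.055,0],[0.6,-0.001,0,-0.055,0]]

```text
t: 30.85
tcp_pos: [0.4396, -0.1133, 0.0325]
tool_rot: [-0.487, 0.513, 0.487, 0.513]
force: [-0.4, 0.3, -1.1]
finger_gap: 0.676
```

```bash
python3 - <<'E'
from h import *
s=st()
im=manip.snapshot('wrist'); cv2.imwrite('pics/w24.png',im[:,:,::-1])
E
```

```text
t 30.85 tcp [ 0.4396 -0.1133  0.0325] x [ 0. -0. -1.] z [ 0.052  0.999 -0.   ] F [-0.4  0.3 -1.1] gap 0.676
```

View pics/w24.png

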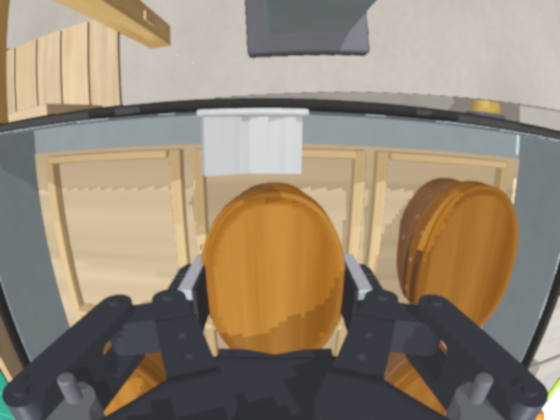

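Request:
send_rows:
  steps:
    - [[0.6,-0.001,0.0015,-0.003,0],[0.6,-0.001,0.0015,-0.006,0],[0.6,-0.001,0.0015,-0.007,0],[0.6,-0.001,0.0015,-0.007,0]]

```text
t: 31.4
tcp_pos: [0.4384, -0.1118, 0.027]
tool_rot: [-0.487, 0.513, 0.486, 0.513]
force: [-2.0, 1.4, 18.5]
finger_gap: 0.67
```

Request:
send_rows:
  steps:
    - [[0.3,0,0,0,0],[0.2,0,0,0,0],[0.15,0,0,0,0],[0.15,0,0,0,0],[0.15,0,0,0.05,0],[0.15,0,0,0.11,0],[0,0.01,0.02,0.16,0],[0,0.03,0.05,0.2,0]]

```text
t: 32.4
tcp_pos: [0.4683, -0.0618, 0.2274]
tool_rot: [-0.487, 0.513, 0.486, 0.513]
force: [1.3, -1.0, -0.8]
finger_gap: 0.995
```

```bash
python3 - <<'E'
from h import *
s=st()
im=manip.snapshot('wrist'); cv2.imwrite('pics/w25.png',im[:,:,::-1])
tops(im,s,zt=.05,vmin=70)
E
```

```text
t 32.4 tcp [ 0.4683 -0.0618  0.2274] x [ 0.001 -0.001 -1.   ] z [ 0.054  0.999 -0.001] F [ 1.3 -1.  -0.8] gap 0.995
px [315. 254.] xy 0.5397 -0.0238 axes 59.0 87.7 long deg 0.8
px [228. 252.] xy 0.5342 -0.116 axes 59.4 89.8 long deg 173.0
px [147. 240.] xy 0.5209 -0.2046 axes 62.2 84.2 long deg 150.5
px [535. 172.] xy 0.4507 0.2813 axes 47.7 91.2 long deg 76.9
px [226. 163.] xy 0.4372 -0.1115 axes 59.7 84.3 long deg 178.2
px [320. 157.] xy 0.4398 -0.0168 axes 59.7 83.9 long deg 0.3
```

View pics/w25.png

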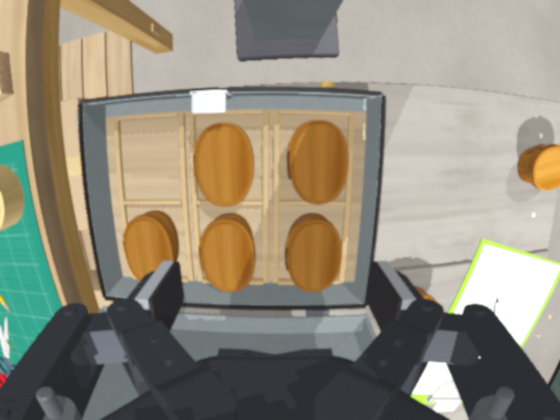

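Request:
send_rows:
  steps:
    - [[0,0,0.04,0,-0.15],[0,0,0.09,0,-0.33],[0,0,0.14,0,-0.51],[0,0,0.19,0,-0.69],[0,-0.01,0.24,0,-0.87],[0,-0.01,0.29,0,-1.05],[0,-0.017,0.34,-0.01,-1.22],[0,-0.017,0.373,-0.03,-1.26]]

```text
t: 33.45
tcp_pos: [0.451, 0.3134, 0.1953]
tool_rot: [-0.091, 0.701, 0.091, 0.702]
force: [-0.2, -0.3, -0.4]
finger_gap: 1.002
```

Request:
send_rows:
  steps:
    - [[0,0,0,-0.006,0],[0,0,0,-0.006,0],[0,0,0,-0.006,0]]

```text
t: 33.83
tcp_pos: [0.4516, 0.3101, 0.1896]
tool_rot: [-0.091, 0.701, 0.091, 0.701]
force: [0.1, 0.8, 0.5]
finger_gap: 0.997
```

```bash
python3 - <<'E'
from h import *
s=st()
im=manip.snapshot('wrist'); cv2.imwrite('pics/w26.png',im[:,:,::-1])
tops(im,s,zt=.042,vmin=150)
E
```

```text
t 33.825 tcp [0.4516 0.3101 0.1896] x [ 0. -0. -1.] z [0.967 0.255 0.   ] F [0.1 0.8 0.5] gap 0.997
px [275. 185.] xy 0.4505 0.3179 axes 58.3 84.5 long deg 101.1
```

View pics/w26.png

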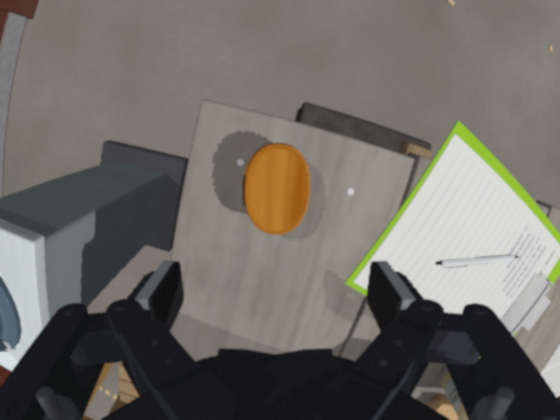

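Request:
send_rows:
  steps:
    - [[0,-0.001,0.007,-0.05,-0.06],[0,-0.001,0.007,-0.1,-0.06],[0,-0.001,0.007,-0.14,-0.06],[0,-0.001,0.007,-0.165,-0.06],[0,-0.001,0.007,-0.175,-0.06],[0,-0.001,0.007,-0.175,-0.06],[0.3,-0.001,0.007,-0.175,-0.06],[0.6,-0.001,0.007,-0.175,-0.06]]

```text
t: 34.88
tcp_pos: [0.4514, 0.3185, 0.0162]
tool_rot: [-0.07, 0.703, 0.071, 0.705]
force: [-0.2, -1.1, 1.5]
finger_gap: 0.677
```

Request:
send_rows:
  steps:
    - [[0.6,0,0,0,0],[0.6,0,0,0,0],[0.6,0,0,0,0]]

```text
t: 35.25
tcp_pos: [0.4513, 0.3185, 0.0162]
tool_rot: [-0.07, 0.702, 0.071, 0.705]
force: [-0.3, -0.6, 4.4]
finger_gap: 0.675
```

```bash
python3 - <<'E'
from h import *
s=st()
im=manip.snapshot('wrist'); cv2.imwrite('pics/w27.png',im[:,:,::-1])
E
```

```text
t 35.25 tcp [0.4513 0.3185 0.0162] x [ 0.003  0.001 -1.   ] z [0.98  0.198 0.003] F [-0.3 -0.6  4.4] gap 0.675
```

View pics/w27.png

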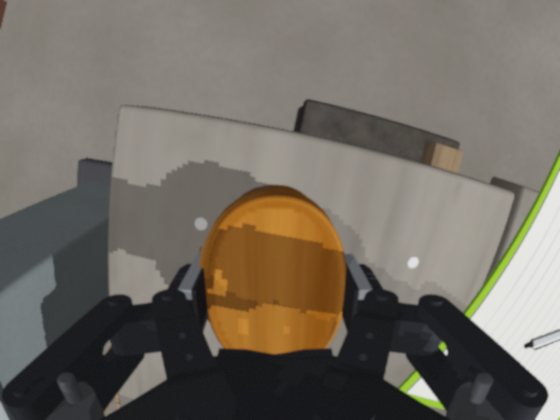

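Request:
send_rows:
  steps:
    - [[0.6,0,0,0.04,0],[0.6,0,0,0.1,0],[0.6,0,-0.03,0.15,0.12],[0.6,0,-0.08,0.165,0.25],[0.6,0,-0.13,0.165,0.4],[0.6,0,-0.18,0.165,0.55],[0.6,0,-0.23,0.165,0.7],[0.6,0,-0.28,0.165,0.85]]

```text
t: 36.3
tcp_pos: [0.4503, 0.0367, 0.1803]
tool_rot: [-0.356, 0.611, 0.355, 0.612]
force: [0.6, -0.6, -1.6]
finger_gap: 0.676
```

Request:
send_rows:
  steps:
    - [[0.6,0,-0.05,0,0.12],[0.6,-0.005,-0.1,0,0.24],[0.6,-0.01,-0.15,0,0.36],[0.6,-0.015,-0.2,0,0.45],[0.6,-0.018,-0.244,0,0.47],[0.6,-0.018,-0.244,-0.03,0.47],[0.6,-0.018,-0.244,-0.04,0.47],[0.6,-0.018,-0.244,-0.04,0.47]]

```text
t: 37.3
tcp_pos: [0.4317, -0.2049, 0.1391]
tool_rot: [-0.486, 0.513, 0.488, 0.513]
force: [0.1, 0.3, -0.9]
finger_gap: 0.674
```

```bash
python3 - <<'E'
from h import *
s=st();print(s['q'].round(2))
im=manip.snapshot('wrist'); cv2.imwrite('pics/w28.png',im[:,:,::-1])
E
```

```text
t 37.3 tcp [ 0.4317 -0.2049  0.1391] x [-0.001  0.001 -1.   ] z [0.051 0.999 0.001] F [ 0.1  0.3 -0.9] gap 0.674
[-0.68  0.48  1.88  0.    0.78 -2.2 ]
```

View pics/w28.png

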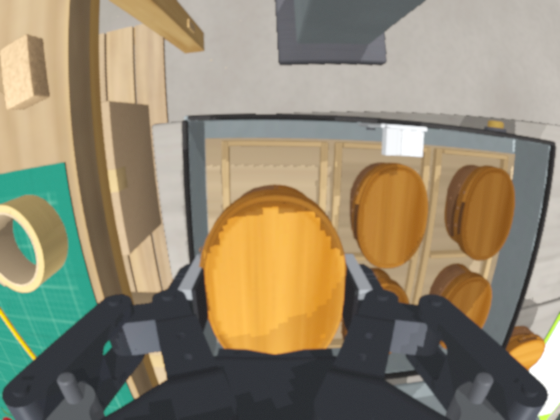

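Request:
send_rows:
  steps:
    - [[0.6,0.002,-0.001,-0.04,0],[0.6,0.002,-0.001,-0.08,0],[0.6,0.002,-0.001,-0.1,0],[0.6,0.002,-0.001,-0.108,0],[0.6,0.002,-0.001,-0.11,0],[0.6,0.002,-0.001,-0.11,0]]

```text
t: 38.1
tcp_pos: [0.435, -0.2072, 0.0302]
tool_rot: [-0.488, 0.513, 0.486, 0.513]
force: [0.3, 0.2, -1.2]
finger_gap: 0.676
```

```bash
python3 - <<'E'
from h import *
s=st()
im=manip.snapshot('wrist'); cv2.imwrite('pics/w29.png',im[:,:,::-1])
E
```

```text
t 38.1 tcp [ 0.435  -0.2072  0.0302] x [ 0.002 -0.001 -1.   ] z [ 0.051  0.999 -0.001] F [ 0.3  0.2 -1.2] gap 0.676
```

View pics/w29.png

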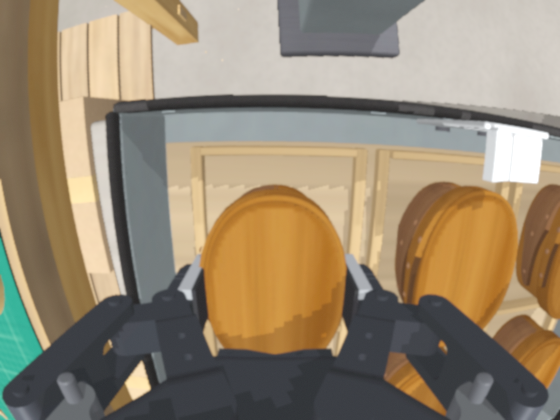

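Request:
send_rows:
  steps:
    - [[0.6,-0.001,0.0015,-0.003,0],[0.6,-0.001,0.0015,-0.006,0],[0.6,-0.001,0.0015,-0.008,0],[0.6,-0.001,0.0015,-0.008,0]]

```text
t: 38.65
tcp_pos: [0.4333, -0.2053, 0.0241]
tool_rot: [-0.487, 0.513, 0.486, 0.513]
force: [-2.2, 2.5, 27.5]
finger_gap: 0.676
```

Request:
send_rows:
  steps:
    - [[0.3,0,0,0,0],[0.2,0,0,0,0],[0.15,0,0,0,0],[0.15,0,0,0,0],[0.15,0,0,0.05,0],[0.15,0,0,0.11,0],[0,0.01,0.03,0.16,0],[0,0.03,0.08,0.21,0]]

```text
t: 39.65
tcp_pos: [0.4606, -0.1329, 0.2257]
tool_rot: [-0.487, 0.513, 0.486, 0.514]
force: [2.0, -0.1, -0.4]
finger_gap: 1.0
```

```bash
python3 - <<'E'
from h import *
s=st()
im=manip.snapshot('wrist'); cv2.imwrite('pics/w30.png',im[:,:,::-1])
tops(im,s,zt=.05,vmin=70)
im=manip.snapshot('side'); cv2.imwrite('pics/d30.png',im[:,:,::-1])
E
```

```text
t 39.65 tcp [ 0.4606 -0.1329  0.2257] x [ 0.001 -0.001 -1.   ] z [ 0.055  0.999 -0.001] F [ 2.  -0.1 -0.4] gap 1.0
px [370. 247.] xy 0.5374 -0.0259 axes 60.1 81.8 long deg 0.1
px [294. 256.] xy 0.5348 -0.1178 axes 58.1 89.6 long deg 0.0
px [210. 252.] xy 0.5252 -0.2074 axes 59.6 91.0 long deg 170.6
px [203. 168.] xy 0.4326 -0.2045 axes 60.2 84.0 long deg 175.3
px [385. 166.] xy 0.4392 -0.0183 axes 61.7 84.4 long deg 2.1
px [293. 170.] xy 0.4372 -0.1123 axes 59.2 83.9 long deg 179.6
```

View pics/w30.png

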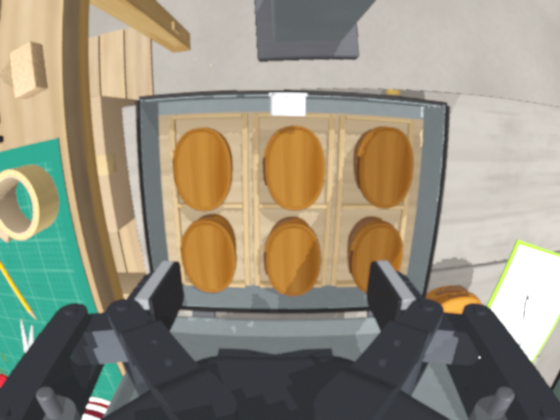

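View pics/d30.png

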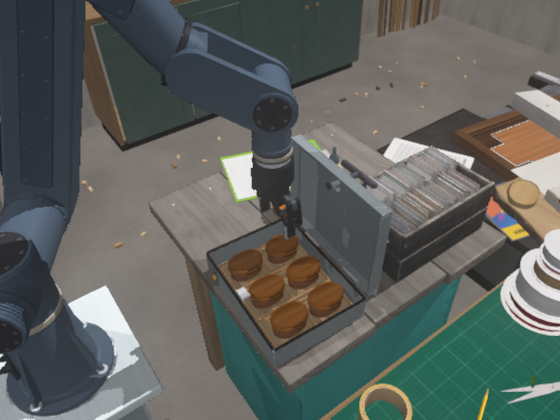

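Request:
send_rows:
  steps:
    - [[0,0,0,0.05,-0.12],[0,0,0,0.11,-0.3],[0,0,0.01,0.17,-0.48],[0.2,0.03,0.02,0.17,-0.66],[0.4,0.07,0.03,0.17,-0.84],[0.6,0.11,0.04,0.17,-1.02],[0.6,0.15,0.04,0.17,-1.2],[0.6,0.19,0.04,0.17,-1.38]]

```text
t: 40.75
tcp_pos: [0.6511, -0.0933, 0.3917]
tool_rot: [-0.047, 0.707, 0.047, 0.704]
force: [0.3, -0.3, -1.1]
finger_gap: 0.401
```

Request:
send_rows:
  steps:
    - [[0.6,0.02,0,0,-0.15],[0.6,0.036,0,0,-0.2],[0.6,0.036,0,0,-0.2],[0.6,0.036,0,-0.06,-0.2],[0.6,0.036,0,-0.06,-0.2]]

```text
t: 41.38
tcp_pos: [0.6816, -0.0921, 0.327]
tool_rot: [0.023, 0.712, -0.02, 0.701]
force: [-0.3, -0.1, 0.7]
finger_gap: 0.395
```

```bash
python3 - <<'E'
from h import *
s=st();print(s['q'].round(2))
im=manip.snapshot('wrist'); cv2.imwrite('pics/w31.png',im[:,:,::-1])
E
```

```text
t 41.375 tcp [ 0.6816 -0.0921  0.327 ] x [-0.015  0.004 -1.   ] z [ 0.998 -0.061 -0.016] F [-0.3 -0.1  0.7] gap 0.395
[-0.3   0.55  1.13 -0.    1.49 -0.24]
```

View pics/w31.png

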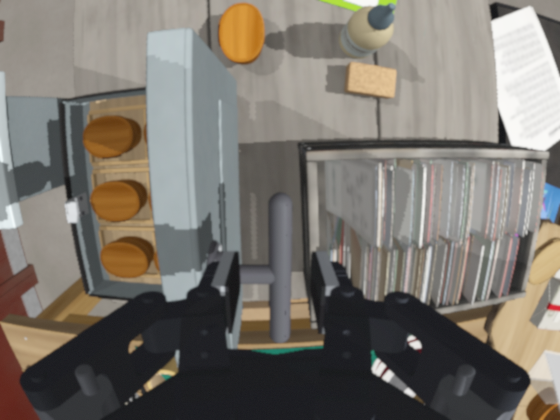

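Request:
send_rows:
  steps:
    - [[0.6,0,0,-0.02,0],[0.6,0,0,-0.03,0],[0.6,0,0,-0.03,0]]

```text
t: 41.8
tcp_pos: [0.6866, -0.0931, 0.3047]
tool_rot: [0.021, 0.706, -0.022, 0.707]
force: [-0.8, -0.5, -0.0]
finger_gap: 0.398
```

```bash
python3 - <<'E'
from h import *
s=st()
im=manip.snapshot('wrist'); cv2.imwrite('pics/w32.png',im[:,:,::-1])
for u in [(280,190),(280,320)]:print(px('wrist',*u,.264,s))
E
```

```text
t 41.8 tcp [ 0.6866 -0.0931  0.3047] x [ 0.001 -0.    -1.   ] z [ 0.998 -0.061  0.001] F [-0.8 -0.5 -0. ] gap 0.398
[ 0.69028729 -0.06315176  0.264     ]
[ 0.68551079 -0.15188013  0.264     ]
```

View pics/w32.png

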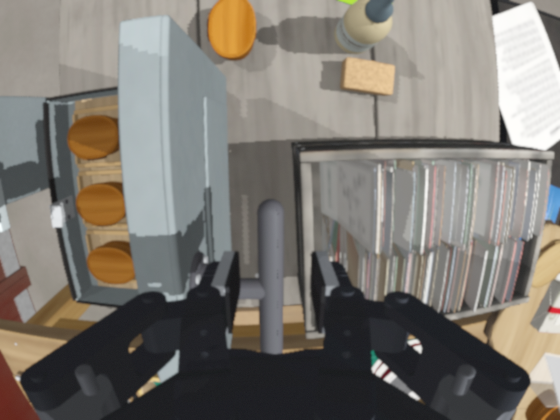

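Request:
send_rows:
  steps:
    - [[0.6,0,0,-0.03,0],[0.6,0,0,-0.055,0],[0.6,0,0,-0.062,0],[0.6,0,0,-0.062,0],[1,0,0,-0.062,0],[1,0,0,-0.062,0],[1,0,0,-0.062,0],[1,0,0,-0.062,0]]
  grip_force: 30

```text
t: 42.85
tcp_pos: [0.6861, -0.0929, 0.2424]
tool_rot: [0.021, 0.707, -0.022, 0.707]
force: [-2.4, -0.7, 3.3]
finger_gap: 0.173
```

```bash
python3 - <<'E'
from h import *
s=st()
im=manip.snapshot('wrist'); cv2.imwrite('pics/w33.png',im[:,:,::-1])
E
```

```text
t 42.85 tcp [ 0.6861 -0.0929  0.2424] x [ 0. -0. -1.] z [ 0.998 -0.061  0.   ] F [-2.4 -0.7  3.3] gap 0.173
```

View pics/w33.png

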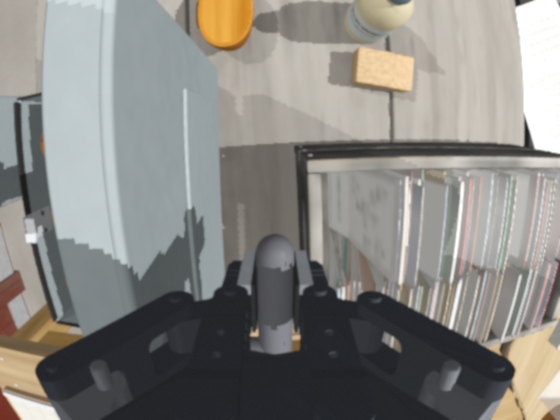

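Request:
send_rows:
  steps:
    - [[1,-0.018,0.001,0.007,0],[1,-0.037,0.002,0.013,0],[1,-0.056,0.003,0.016,0],[1,-0.075,0.004,0.018,0],[1,-0.095,0.005,0.0175,0],[1,-0.114,0.006,0.016,0],[1,-0.134,0.007,0.012,0],[1,-0.1525,0.008,0.007,0]]

```text
t: 43.9
tcp_pos: [0.5366, -0.084, 0.2499]
tool_rot: [0.023, 0.704, -0.022, 0.71]
force: [2.7, 3.5, 0.5]
finger_gap: 0.172
```

Request:
send_rows:
  steps:
    - [[1,-0.0185,0.001,-0.007,0],[1,-0.036,0.002,-0.015,0],[1,-0.053,0.003,-0.0255,0],[1,-0.0685,0.004,-0.037,0],[1,-0.083,0.005,-0.05,0],[1,-0.097,0.006,-0.064,0],[1,-0.109,0.0065,-0.079,0],[1,-0.1195,0.007,-0.0955,0]]

```text
t: 44.9
tcp_pos: [0.4161, -0.0774, 0.1533]
tool_rot: [0.023, 0.705, -0.022, 0.709]
force: [1.6, 3.6, 0.9]
finger_gap: 0.173
```

```bash
python3 - <<'E'
from h import *
s=st()
im=manip.snapshot('side'); cv2.imwrite('pics/d34.png',im[:,:,::-1])
im=manip.snapshot('wrist'); cv2.imwrite('pics/w34.png',im[:,:,::-1])
E
```

```text
t 44.9 tcp [ 0.4161 -0.0774  0.1533] x [ 0.005  0.001 -1.   ] z [ 0.998 -0.064  0.005] F [1.6 3.6 0.9] gap 0.173
```

View pics/d34.png

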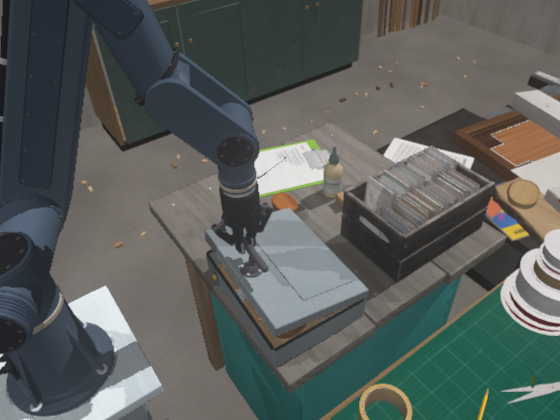

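View pics/w34.png

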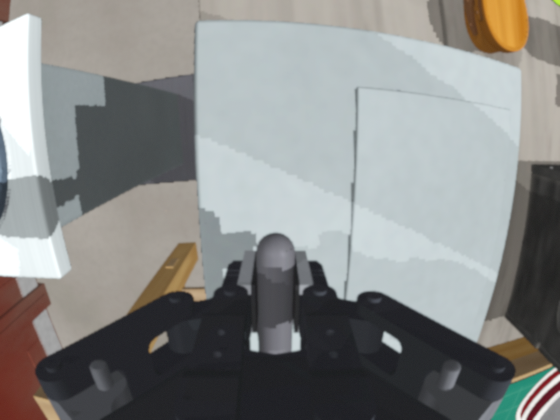

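Request:
send_rows:
  steps:
    - [[1,-0.009,0.0,-0.017,0],[1,-0.013,0.001,-0.025,0],[1,-0.016,0.001,-0.03,0],[1,-0.017,0.001,-0.033,0],[1,-0.017,0.001,-0.033,0]]

```text
t: 45.62
tcp_pos: [0.3995, -0.0766, 0.121]
tool_rot: [0.022, 0.705, -0.022, 0.708]
force: [4.0, 6.6, 0.4]
finger_gap: 0.178
```

```bash
python3 - <<'E'
from h import *
s=st()
im=manip.snapshot('wrist'); cv2.imwrite('pics/w35.png',im[:,:,::-1])
E
```

```text
t 45.625 tcp [ 0.3995 -0.0766  0.121 ] x [ 0.004  0.    -1.   ] z [ 0.998 -0.063  0.004] F [4.  6.6 0.4] gap 0.178
```

View pics/w35.png

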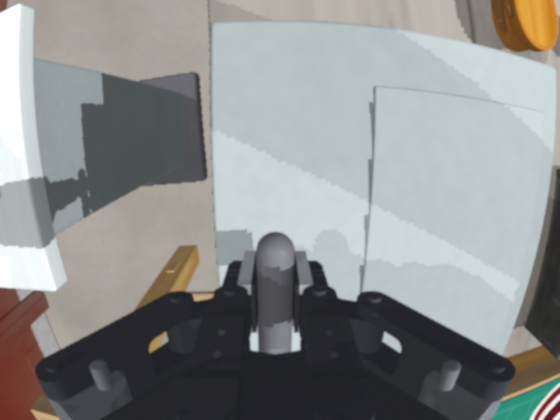

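Request:
send_rows:
  steps:
    - [[1,-0.001,0,-0.003,0],[1,-0.001,0,-0.004,0],[1,-0.001,0,-0.004,0]]

```text
t: 46.05
tcp_pos: [0.3987, -0.0766, 0.1181]
tool_rot: [0.022, 0.705, -0.022, 0.709]
force: [3.2, 8.0, 14.4]
finger_gap: 0.173
```

```bash
python3 - <<'E'
from h import *
s=st()
E
```

```text
t 46.05 tcp [ 0.3987 -0.0766  0.1181] x [ 0.005 -0.    -1.   ] z [ 0.998 -0.063  0.005] F [ 3.2  8.  14.4] gap 0.173
```

Request:
send_rows:
  steps:
    - [[0.6,0,0,0.002,0],[0.6,0,0,0.002,0],[0.6,-0.001,-0.017,0.002,0],[0.6,-0.002,-0.033,0.002,0],[1,-0.002,-0.033,0.002,0],[1,-0.002,-0.033,0.002,0],[1,-0.002,-0.033,0.002,0],[1,-0.002,-0.033,0.002,0]]
  grip_force: 90

```text
t: 47.05
tcp_pos: [0.3973, -0.1118, 0.1186]
tool_rot: [0.021, 0.705, -0.023, 0.709]
force: [5.3, -3.1, -3.5]
finger_gap: 0.158
```

```bash
python3 - <<'E'
from h import *
s=st();print(s['ft_torque'])
im=manip.snapshot('wrist'); cv2.imwrite('pics/w36.png',im[:,:,::-1])
E
```

```text
t 47.05 tcp [ 0.3973 -0.1118  0.1186] x [ 0.006 -0.004 -1.   ] z [ 0.998 -0.062  0.006] F [ 5.3 -3.1 -3.5] gap 0.158
[-0.51960025 -0.52324934 -0.08289194]
```

View pics/w36.png

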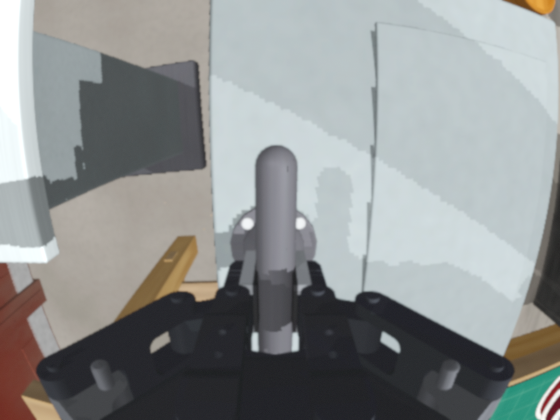

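Request:
send_rows:
  steps:
    - [[1,0,0.001,0,-0.12],[1,0,0.0015,0,-0.27],[1,0,0.0015,0,-0.42],[1,0,0.0015,-0.001,-0.57],[1,0,0.0015,-0.001,-0.7],[1,0,0.0015,-0.001,-0.7]]

```text
t: 47.85
tcp_pos: [0.3956, -0.1109, 0.118]
tool_rot: [0.261, 0.655, -0.264, 0.658]
force: [-2.5, -10.3, 5.1]
finger_gap: 0.159
```

```bash
python3 - <<'E'
from h import *
s=st();print(s['ft_torque'])
E
```

```text
t 47.85 tcp [ 0.3956 -0.1109  0.118 ] x [ 0.003 -0.005 -1.   ] z [ 0.725 -0.689  0.006] F [ -2.5 -10.3   5.1] gap 0.159
[-1.52597764  0.62298185 -0.10588969]
```

Request:
send_rows:
  steps:
    - [[1,0,0.001,0,-0.12],[1,0,0.001,0,-0.27],[1,0,0.001,0,-0.42],[1,0,0.001,0,-0.55],[1,0,0.001,0,-0.66],[1,0,0.001,0,-0.73],[1,0,0.001,0,-0.75],[1,0,0.001,0,-0.75]]

```text
t: 48.85
tcp_pos: [0.3941, -0.1092, 0.1165]
tool_rot: [0.483, 0.515, -0.485, 0.516]
force: [-2.2, -10.0, -11.7]
finger_gap: 0.162
```

```bash
python3 - <<'E'
from h import *
s=st();print(s['ft_torque'])
im=manip.snapshot('wrist'); cv2.imwrite('pics/w37.png',im[:,:,::-1])
E
```

```text
t 48.85 tcp [ 0.3941 -0.1092  0.1165] x [-0.001 -0.003 -1.   ] z [ 0.063 -0.998  0.003] F [ -2.2 -10.  -11.7] gap 0.162
[-1.67004153  0.42972576  0.17621188]
```

View pics/w37.png

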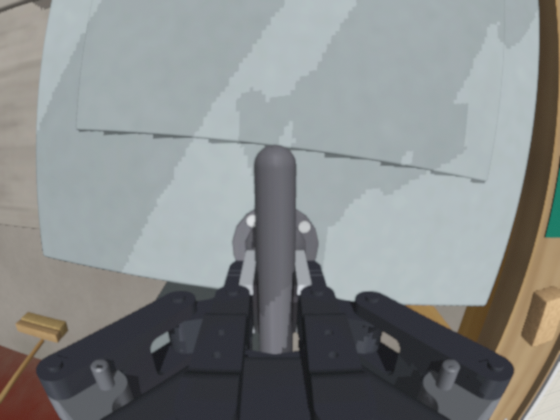

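Request:
send_rows:
  steps:
    - [[0.6,0,0,0,0],[0.5,0,0,0,0],[0.4,0,0,0,0],[0.4,0,0,0.02,0],[0.4,0,0,0.08,0],[0.2,0,0,0.14,0],[0,0,0,0.185,0],[0,0,0,0.185,0]]

```text
t: 49.9
tcp_pos: [0.3962, -0.1081, 0.3059]
tool_rot: [0.486, 0.512, -0.484, 0.518]
force: [-0.1, -0.8, -0.5]
finger_gap: 1.008
```

```bash
python3 - <<'E'
from h import *
s=st()
im=manip.snapshot('wrist'); cv2.imwrite('pics/w38.png',im[:,:,::-1])
im=manip.snapshot('scene'); cv2.imwrite('pics/s38.png',im[:,:,::-1])
im=manip.snapshot('side'); cv2.imwrite('pics/d38.png',im[:,:,::-1])
crop('pics/d38.png',(150,140,430,350),2.85,'pics/d38c.png')
E
```

```text
t 49.9 tcp [ 0.3962 -0.1081  0.3059] x [ 0.008 -0.005 -1.   ] z [ 0.06  -0.998  0.005] F [-0.1 -0.8 -0.5] gap 1.008
```

View pics/w38.png

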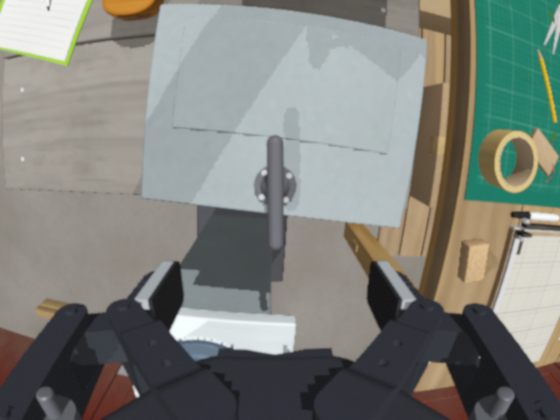

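View pics/d38c.png

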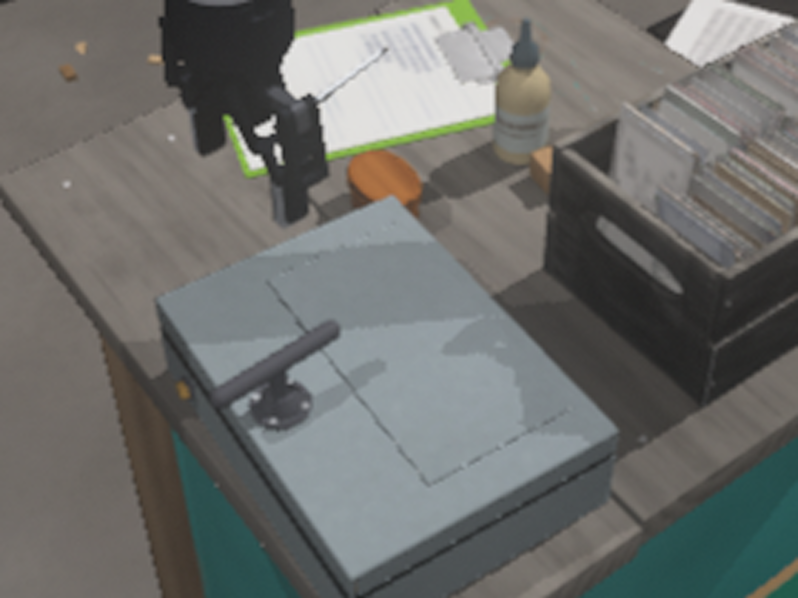

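```bash
python3 - <<'E'
from h import *
s=st()
a=px('wrist',275,136,.14,s);b=px('wrist',277,248,.14,s);print(a,b,np.degrees(np.arctan2(*(a-b)[[1,0]])))
a=cv2.imread('pics/side0.png').astype(int);b=cv2.imread('pics/d38.png').astype(int)
f=lambda im:cv2.Canny(im.astype(np.uint8),60,150)
d=np.abs(a-b).max(2)[225:345,205:370];print('changed px frac',(d>40).mean())
cv2.imwrite('pics/diff.png',cv2.resize((np.abs(a-b).max(2)[140:350,150:430]*3).clip(0,255).astype(np.uint8),None,fx=2.8,fy=2.8))
E
```

```text
t 50.05 tcp [ 0.3933 -0.1066  0.3014] x [-0.002  0.001 -1.   ] z [ 0.06  -0.998 -0.001] F [-0.  -0.4  0.5] gap 1.003
[ 0.44733255 -0.10296431  0.14      ] [ 0.33670648 -0.11180311  0.14      ] 4.568110152626178
changed px frac 0.018434343434343435
```

View pics/diff.png

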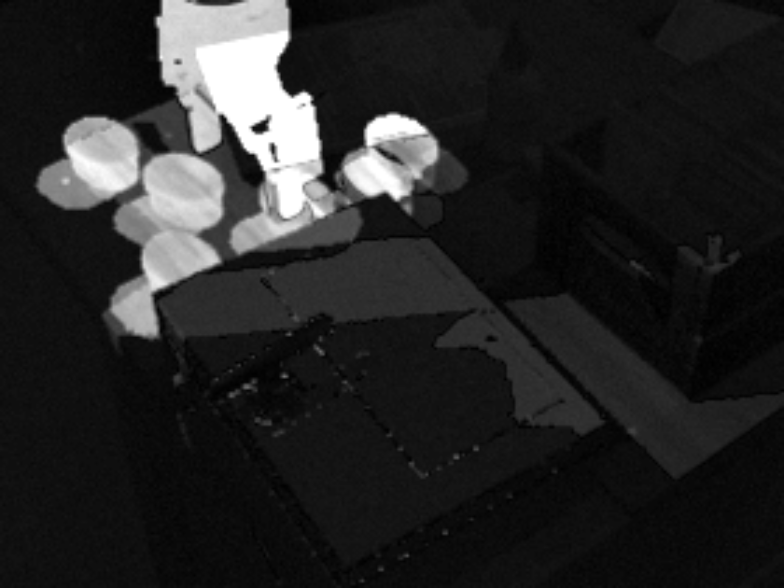

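Request:
send_rows:
  steps:
    - [[0,0,0,0.03,0],[0,0,0,0.03,0],[0,0,0,0.03,0]]

```text
t: 50.42
tcp_pos: [0.3934, -0.1068, 0.3306]
tool_rot: [0.485, 0.516, -0.485, 0.513]
force: [0.0, 0.3, 0.4]
finger_gap: 0.998
```

```bash
python3 - <<'E'
from h import *
print(manip.sign_off())
E
```

```text
the job is handed in; nothing more can be done
None
```

The chest is fully loaded, shut and latched, and I handed the job in at about 50 s; no verdict comes back, so that rests on my own camera checks. I released the T-handle, opened the hatch to its stop, stood four spares in the empty cells (2, 3, 4 and 5), shut the hatch and turned the handle clockwise.

**Boxes:** Before closing, the pictures showed one flat box in each of the six cells. Five of the measured centres were within about 5 mm of their cells. Cell 1, which I never touched, read 5 to 13 mm off centre depending on the view, most in the oblique ones.

**Hatch and handle:** I measured the handle bar at about 1.44 rad, beyond the 1.1 needed. In the side view the hatch and bar lie on top of the opening picture, taken while the chest was still latched. I had no direct reading of the hatch angle.

**Left-over spare and bystanders:** The last spare had moved a few centimetres while the arm was away from it, which fits the announced disturbance. It still stands on the stand. The glue bottle showed no change. The cork block is only partly in view there, and the visible part had not changed.

**Gripper:** It was open and clear of everything at hand-in.

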